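# Load two vials into a spring-fed track

### The arm

A 6-joint arm with a two-finger parallel gripper is mounted at the origin on the work surface. World frame = base frame: x ahead of the robot, y to its left, z up, the work surface at z = 0. Lengths are in m, angles in rad, forces in N, time in s.
With the tool pointing down it reaches from about 0.15 to 0.775 m from the base axis. Payload 6.1 kg.
Tool frame: the origin (TCP) lies midway between the tips of the shut fingers; the grasp point (between the pads) lies manip.hold_point_z behind it (manip.hold_point_z is the distance from the TCP to the grasp point, in m); z points along the fingers, x is the direction in which the jaws open and shut, and the axes are right-handed (so a half turn about z gives the same grasp; the last joint's range is limited). The gripper opens to 85 mm and grips with 20 to 120 N. Pads are 22 mm wide; open, the fingers measure 114 mm over their backs; the gripper's body (76 mm by 85 mm) begins 54 mm behind the grasp point. The pads swing forward as they close: fully open they stand 13 mm farther back than shut.
Start: joints at [-1.102, 0.126, -0.04, 1.405, 0, 1.571], TCP at [0.237, -0.468, 0.231] pointing down, gripper open.
Joint ranges: [-2.72, 2.72], [-0.95, 1.95], [-1.27, 1.35], [-1.78, 2.02], [-1.46, 1.47], [-3.14, 3.14]. Speed limits (rad/s): [2.39, 2.39, 3.01, 3.14, 3.14, 3.14].

### API

Orientations are given as a unit quaternion [x, y, z, w].
In Python, from workcell import manip, imaging, job, spotter gives the robot as it stands.
- The arm moves only by the shell command python3 -m jog 'ROWS' [OPENING] [FORCE]. ROWS is JSON, a list of rows, each a list of 2 entries, a list of its own where there are three numbers: the shift along the tool's x, y, z as a fraction of full scale, then the turn, a rotation vector about the tool's x, y, z as a fraction of full scale. In form: [[[dx, dy, dz], [rx, ry, rz]], ...]. A call has 1 to 12 rows; each row shifts and turns the commanded pose from where the row before left it, along the tool's axes as they then stand; what a row does not reach is not made up. Full scale, the value 1, is 4 cm for a shift and 2 rad for a turn. A row lasts 1/12 s, in which the tool goes at most 41.7 mm and 7.16 degrees, less where a joint would pass 70% of its speed; a pose out of reach is approached as far as the arm can. A call with a number of a shift or a turn outside -1 to 1 is refused whole. A call with a gripper value outside its range is refused whole. OPENING is the opening, from -1 (shut) to 1 (fully open), set as the call begins (- or left out, the last holds). The fingers move at their own pace and stop on an object; FORCE is the grip in N (left out, the last holds). Time passes only in rows, so rows that do not move let the fingers close. It gives the time, the measured TCP pose, the force and the opening at its end, in the units of the state.
- manip.sense(): the state, without advancing time (a new reading comes with each control period).
- imaging.capture(name): name is "side" or "top"; returns a dict with "frame" (400x640x3 uint8, red, green, blue), "camera_matrix" (3x3 intrinsics, pixels), "origin" and "orientation" of the camera in the world. Camera axes: x right, y up, looking along -z (the intrinsics and any distortion apply to the point x, -y, -z); pixel columns grow to the right and rows downward; lengths in m; the calibration is good to about 2 mm. A picture is of the moment at which its call begins. There is no depth.
- job.finish_job(): hands the job in, once; it reports no verdict.
Trained networks look in the newest picture that a camera, given by its name, has taken for a name from the list of things; names that differ only in an ending like _2 or _b are one class to them, and where a whole thing is asked for, a point or a joint stands for the part that bears it (a point fixed in the world has none). Each returns a list of dicts, best first, with "p" (0 to 1); they miss things now and then, are a little off and sometimes report something else, mostly with a low value. They report only what shows in the picture. A call takes as long as a camera call. They do not tell look-alikes from the thing itself.
- spotter.trace(camera, query): "pixels" (400x640 bool, what is visible of it) and "point" ([column, row] in pixels, amid what is visible of it).
The state is a dict: "clock": time; "qpos": joint angles; "qd": joint speeds; "joint_efforts": joint torques, N m; "eef_pos": TCP position; "orientation": TCP orientation; "ft_force": force on the tool from outside, world axes, zero at the start; "ft_torque": the same for the moment, N m; "finger_gap": finger opening in m.
Only numpy, scipy, OpenCV 4.12 (cv2) and the standard library are available. Lean on these libraries where they do the work, as an engineer would, in place of code of your own. Each camera call takes 0.05 s, during which the arm holds its last target.

### The job

Draw the spring-loaded follower of the feed track back by its black post, feel lightly for the notch in the side gate without forcing it, and park the post in the notch. Stand the two short amber vials upright in the track between front stop and follower. Then bring the post back in line and ease the follower forward by hand, never letting it fly, until it holds the vials against the front stop; leave the slim vial and the beaker alone.

Things in the scene. Friction and masses are not known exactly. Their poses are not given: they have to be found in the camera images.
- track: Fixed aluminium feed track. Origin: centre of the channel, on the bench. +y = back (the way the follower is pulled), -y = to the front stop, -x = the gate's side. Channel floor 8 mm above the bench, 33 mm wide inside; walls 4 mm thick, 36 mm high, topped by flared lips up to 43 mm high, out to |x| = 24 mm, from y = -112 to -2 mm. Rear block at y = +85 mm.
- front_stop (a point): Middle of the inner face of the white front stop, on the channel floor: track x = 0, y = -100 mm, 8 mm above the bench. The stop is 52 mm high. The vials stand in a row behind it, towards +y. Axes are the track's.
- gate_rail: Fixed rail (8 x 140 x 38 mm) at track x = -56 mm. A dark steel gate, top at 52 mm, inner face at track x = -32 mm, is clamped on it at an unmeasured, differing place. Its one notch, 15 mm wide, 14 deep, open to the channel, meets the bolt at a follower value between 0.068 and 0.088 m (3 mm play either way); solid gate 35 mm before and 40 mm behind it. Forcing: over 25 N on its face, 50 N in the notch.
- follower (a joint): Travel of the white follower along the track's +y, m: 0 forward (face at track y = -90 mm), 0.100 hard back. A spring pushes it forward: 2.4 N at 0, 5.2 N at 0.046, 7 N at 0.078; drag 20 N per m/s. About 0.046 with both vials held against the stop. Face 29 mm wide, up to 55 mm high; tail 40 mm high, to 68 mm behind the face. Flying = over 0.2 m/s between 0.062 and 0.053.
- puller (a joint): Sideways travel of the black post on the follower along the track's -x (to the gate), m: 0 in line with the channel, 0.014 fully in the notch, parked from 0.008 on. About 1 N of friction; stays where left. Its 9 mm wide steel bolt strikes the gate's face at 0.002 unless in line with the notch; parked, it bears on the notch's front wall, with about 6 mm free behind it.
- puller_grip (a point): Grip point of the black upright post, 85 mm above the bench. The post is 18 mm thick along the track's x, 14 mm along its y, and reaches from 49 to 105 mm above the bench. Track x = -(puller joint), y = -0.043 m + (follower joint). Axes are the track's.
- vial_a_mid (a point): Centre of a short amber vial with black cap and white top: an upright cylinder 28 mm in diameter and 70 mm tall; the point lies half-way up (35 mm above its base). About 40 to 75 g. Stands in the tray.
- vial_b_mid (a point): The other short amber vial, identical (28 mm diameter, 70 mm tall); centre, 35 mm above its base.
- slim_vial_mid (a point): A slimmer, taller amber vial in the same tray, 20 mm in diameter and 92 mm tall, centre 46 mm above its base; not to be loaded and to be left standing where it is.
- tray: Low grey open tray, 130 x 220 mm (x, y), wall 4 mm thick and 14 mm high, floor about 4 mm thick; the three vials stand in it in a row along its y, in any order, about 70 mm apart. Origin: centre of its underside.
- beaker_rim (a point): Centre of the mouth of a glass beaker (72 mm in diameter, 95 mm high) standing beyond the track; leave it.
There are look-alikes about, which are no part of the job. What is shaped like the part that bears vial_a_mid but pink is not meant.

How it is judged:
On the way, in this order (a step that is already met when the one before it is completed fails the run):
1. the follower is parked back with its bolt in the gate's notch, and the post has been let go (value of joint follower above 0.06 m and value of joint puller above 0.008 m and contact force between the fingers and anything else below 0.3 N), for 0.3 s.
2. both short vials stand in the track in front of the parked follower, let go (all of step 1 and x of vial_a_mid in the frame of track between -0.005 and 0.005 m and y of vial_a_mid in the frame of track between -0.096 and -0.03 m and z of each of vial_a_mid, vial_b_mid in the frame of track below 0.05 m and angle between each of vial_a_mid, vial_b_mid's own z axis and vertical below 0.12 rad and x of vial_b_mid in the frame of track between -0.005 and 0.005 m and y of vial_b_mid in the frame of track between -0.096 and -0.03 m), for 0.2 s.
At the end, for the whole second after the job is handed in: Both short vials stand upright (within 0.12 rad) on the track's floor, within 5 mm of its centre line, side by side (centres under 31 mm apart); the follower rests against them at 0.042 to 0.049 m and is still; the post is in line (within 4 mm); the slim vial still stands upright (within 0.1 rad) (x of vial_a_mid in the frame of track between -0.005 and 0.005 m and y of vial_a_mid in the frame of track between -0.096 and -0.03 m and z of each of vial_a_mid, vial_b_mid in the frame of track below 0.05 m and angle between each of vial_a_mid, vial_b_mid's own z axis and vertical below 0.12 rad and x of vial_b_mid in the frame of track between -0.005 and 0.005 m and y of vial_b_mid in the frame of track between -0.096 and -0.03 m and distance between vial_a_mid and vial_b_mid below 0.031 m and value of joint follower between 0.042 and 0.049 m and value of joint puller below 0.004 m and velocity of joint follower between -0.01 and 0.01 m/s and angle between slim_vial_mid's own z axis and vertical below 0.1 rad); the robot touches nothing.
It fails at once if the post is forced against the gate's face (over 25 N while it is not in the notch, or over 50 N in it) ((contact force between gate_rail and anything else above 25 N and value of joint puller below 0.006 m) or contact force between gate_rail and anything else above 50 N).
It fails at once if the follower flies forward (over 0.2 m/s between 0.062 and 0.053 m) (velocity of joint follower below -0.2 m/s and value of joint follower between 0.053 and 0.062 m).
It fails at once if a short vial is tipped over (angle between any of vial_a_mid, vial_b_mid's own z axis and vertical above 0.6 rad).
It fails at once if the slim vial or the beaker is disturbed (moved over 20 mm) (distance of any of slim_vial_mid, beaker_rim from where it was at the start of the episode above 0.02 m).
It also fails if it takes over 72 s, if anything falls off the work surface, if the arm or the gripper's body presses on something with over 40 N, if the wrist force passes 120 N, or if a joint passes its speed limit or range.

## Working session

There is one attempt and no reset: what is moved stays moved. The work goes in short steps, Python scripts to look and compute and a shell command to move; the robot and the scene stay as the last step left them, time stands still between calls to the robot, and variables do not carry over. Pictures are saved under pics/ and viewed, and the job is handed in when it is done.

```bash
ls; mkdir -p pics; python3 - <<'E'
from workcell import manip, imaging, job, spotter
import cv2,numpy as np
s=manip.sense(); print({k:np.round(v,3).tolist() for k,v in s.items()}, manip.hold_point_z)
for n in ["side","top"]:
    c=imaging.capture(n); cv2.imwrite(f"pics/{n}0.png",c["frame"][:,:,::-1]); print(n,c["camera_matrix"],c["origin"],c["orientation"],[k for k in c])
    for q in ["track","front_stop","gate_rail","follower","puller_grip","vial_a_mid","slim_vial_mid","tray","beaker_rim"]:
        try:
            r=spotter.trace(n,q); print(q,[(round(d["p"],2),np.round(d["point"],1).tolist(),int(d["pixels"].sum())) for d in r])
        except Exception as e: print(q,e)
E
```

```text
pics
{'clock': 0.0, 'qpos': [-1.102, 0.126, -0.041, 1.405, 0.0, 1.571], 'qd': [0.001, 0.0, 0.0, 0.001, -0.001, -0.0], 'joint_efforts': [0.001, -43.592, 35.292, 0.017, 0.0, -0.0], 'eef_pos': [0.237, -0.468, 0.231], 'orientation': [0.852, -0.524, -0.001, -0.0], 'ft_force': [0.674, -0.922, -0.778], 'ft_torque': [-0.013, -0.002, 0.02], 'finger_gap': 0.085} 0.0187
side [[504.70371245   0.         314.16208304]
 [  0.         504.70371245 199.73535848]
 [  0.           0.           1.        ]] [0.55745798 0.76365774 0.96638831] [-0.00636674  0.33377318  0.9421465  -0.03024739] ['frame', 'camera_matrix', 'origin', 'orientation']
track [(0.83, [342.9, 175.1], 2648), (0.73, [355.1, 254.4], 288)]
front_stop [(0.7, [345.4, 179.1], 2595)]
gate_rail [(0.65, [356.3, 178.5], 516), (0.53, [336.3, 154.3], 266)]
follower [(0.85, [338.6, 152.6], 404)]
puller_grip [(0.7, [342.4, 152.0], 251)]
vial_a_mid [(0.7, [348.1, 281.4], 301), (0.54, [297.6, 260.9], 342)]
slim_vial_mid [(0.63, [358.6, 313.6], 272)]
tray [(0.73, [348.8, 299.2], 5014)]
beaker_rim [(0.81, [250.5, 208.2], 1162)]
top [[491.25828021   0.         319.80090799]
 [  0.         491.25828021 201.09095399]
 [  0.           0.           1.        ]] [0.4947884  0.06541429 1.28727907] [ 0.02739186 -0.03995963 -0.70503107  0.70751968] ['frame', 'camera_matrix', 'origin', 'orientation']
track [(0.84, [374.5, 232.7], 3053)]
front_stop [(0.89, [371.8, 238.6], 3079)]
gate_rail [(0.95, [355.9, 249.0], 380)]
follower [(0.77, [392.3, 230.4], 399)]
puller_grip [(0.64, [388.7, 231.3], 180)]
vial_a_mid [(0.56, [262.8, 198.4], 129), (0.45, [246.1, 239.5], 91)]
slim_vial_mid [(0.41, [217.2, 250.5], 95)]
tray [(0.71, [245.1, 246.4], 3960), (0.44, [390.5, 228.6], 180)]
beaker_rim [(0.64, [317.3, 149.7], 662), (0.46, [244.1, 249.4], 3994)]
```

View pics/side0.png

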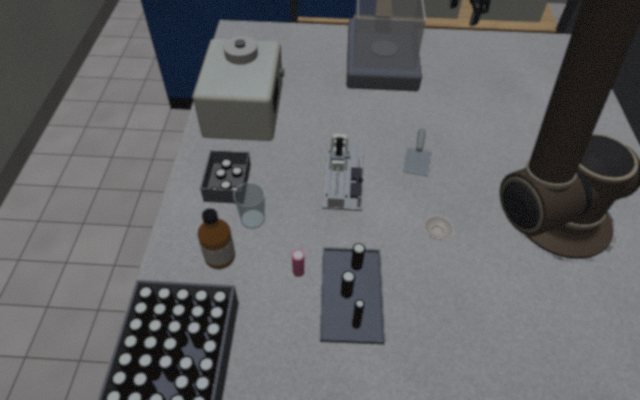

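View pics/top0.png

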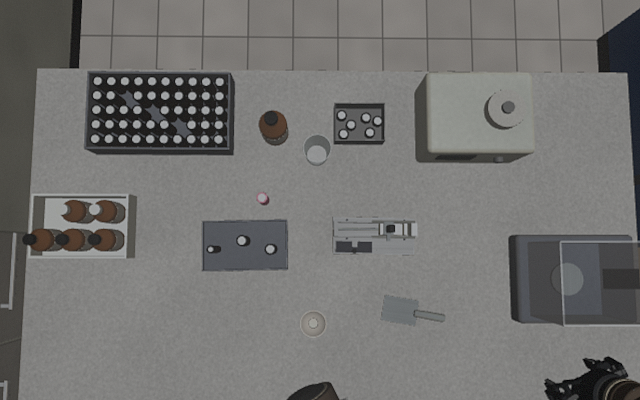

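```bash
python3 - <<'E'
import cv2
a=cv2.imread("pics/side0.png");b=cv2.imread("pics/top0.png")
cv2.imwrite("pics/side0c.png",cv2.resize(a[110:350,230:470],(800,800),interpolation=2)[:800][:600])
cv2.imwrite("pics/side0c.png",cv2.resize(a[120:340,220:500],(764,600),interpolation=2))
cv2.imwrite("pics/top0c.png",cv2.resize(b[110:310,190:450],(780,600),interpolation=2))
E
```

```text
(no output)
```

View pics/side0c.png

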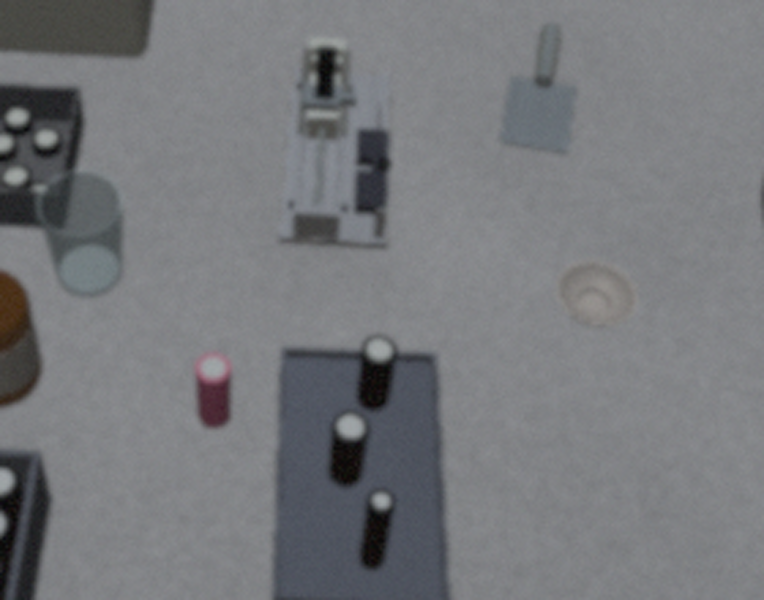

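View pics/top0c.png

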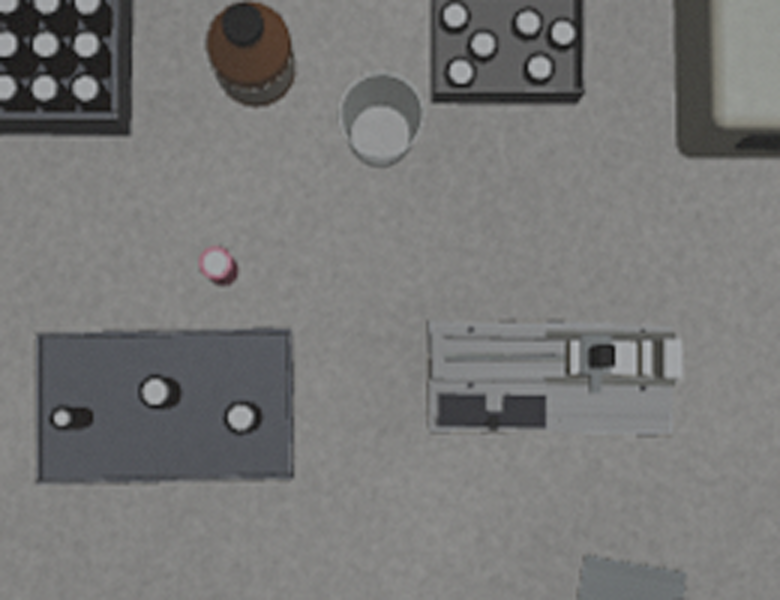

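The parts are visible as follows:
- **Track (top picture):** columns 333–418, rows 216–255. The front stop is at the right end, at about (417,229). The post is at (390,229). The gate, with its notch, is at (354,247).
- **Tray:** two short vials at (242,240) and (270,249), and the slim vial at (211,249).
- **Look-alike:** the pink one at (262,198), which stays untouched.

Next I'll measure positions.

```bash
cat > h.py <<'E'
import numpy as np,cv2
from scipy.spatial.transform import Rotation as R
def cam(c): return np.array(c["camera_matrix"]),np.array(c["origin"]),R.from_quat(c["orientation"]).as_matrix()
C={"side":(np.array([[504.70371245,0,314.16208304],[0,504.70371245,199.73535848],[0,0,1]]),np.array([0.55745798,0.76365774,0.96638831]),R.from_quat([-0.00636674,0.33377318,0.9421465,-0.03024739]).as_matrix()),
"top":(np.array([[491.25828021,0,319.80090799],[0,491.25828021,201.09095399],[0,0,1]]),np.array([0.4947884,0.06541429,1.28727907]),R.from_quat([0.02739186,-0.03995963,-0.70503107,0.70751968]).as_matrix())}
def proj(n,P):
    K,o,Rm=C[n]; p=(np.atleast_2d(P)-o)@Rm; q=np.c_[p[:,0],-p[:,1],-p[:,2]]@K.T
    return q[:,:2]/q[:,2:]
def back(n,uv,z):
    K,o,Rm=C[n]; d=np.linalg.inv(K)@np.array([uv[0],uv[1],1]); d=Rm@np.array([d[0],-d[1],-d[2]])
    return o+d*(z-o[2])/d[2]
def T(tr,P):
    x,y,a=tr; P=np.atleast_2d(np.array(P,float)); c,s=np.cos(a),np.sin(a)
    return np.c_[x+c*P[:,0]-s*P[:,1],y+s*P[:,0]+c*P[:,1],P[:,2]]
E
python3 - <<'E'
from h import *
a=cv2.imread("pics/top0.png"); k=8
cv2.imwrite("pics/t1.png",cv2.resize(a[205:265,328:424],None,fx=k,fy=k,interpolation=2))
a=cv2.imread("pics/side0.png")
cv2.imwrite("pics/s1.png",cv2.resize(a[128:214,315:370],None,fx=6.9,fy=6.9,interpolation=2))
print("post top",back("top",(390,229.5),.105))
for n,p,z in [("v",(241.5,240),.074),("v",(270.5,249),.074),("slim",(211,249),.096)]: print(n,back("top",p,z))
for p,z in [((358.5,246),.074),((347.5,275.5),.074),((359,303.5),.096)]: print("side",back("side",p,z))
E
```

```text
post top [ 0.53977454 -0.12492417  0.105     ]
v [0.51397059 0.23603892 0.074     ]
v [0.49216106 0.16466983 0.074     ]
slim [0.49183245 0.30569851 0.096     ]
side [0.49291222 0.16146181 0.074     ]
side [0.51477917 0.2348139  0.074     ]
side [0.49276151 0.30762151 0.096     ]
```

View pics/t1.png

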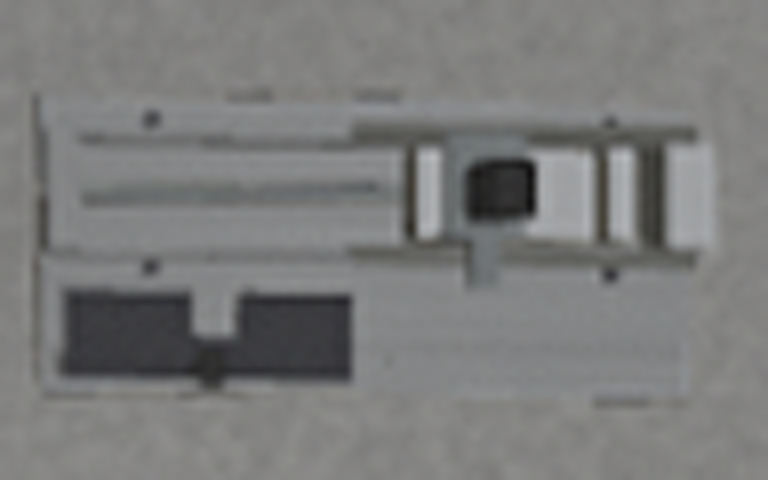

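View pics/s1.png

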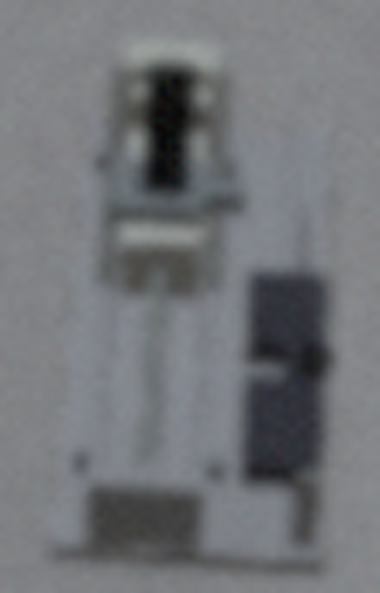

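```bash
cat > fit.py <<'E'
from h import *
from scipy.optimize import least_squares
# (cam, crop px, track xyz, weights u,v)
t=lambda u,v:(u/8+328,v/8+205); s=lambda u,v:(u/6.9+315,v/6.9+128)
obs=[("top",t(503,188),(0,-.043,.105),1,1),
("top",t(665,196),(0,-.100,.052),1,1),
("top",t(637,196),(0,-.090,.055),.5,0.5),
("top",t(352,127),(.024,-.002,.043),1,1),
("top",t(697,129),(.024,-.112,.043),1,1),
("top",t(697,268),(-.024,-.112,.043),1,1),
("top",t(352,260),(-.024,-.002,.043),1,1),
("top",t(63,290),(-.032,0,.052),0,1),
("top",t(352,295),(-.032,0,.052),0,1),
("side",s(170,68),(0,-.043,.105),1,.5),
("side",s(252,272),(-.032,0,.052),.5,0),
]
def res(p,full=False):
    r=[]
    for n,uv,P,wu,wv in obs:
        d=proj(n,T(p,P))[0]-uv; r+=[d[0]*wu,d[1]*wv]
    return np.array(r)
f=least_squares(res,[.54,-.082,0],loss="soft_l1",f_scale=.5,x_scale=[.01,.01,.02])
if __name__=="__main__":
    print(f.x); print(np.round(f.fun.reshape(-1,2) if 0 else res(f.x).reshape(-1,2),2))
    tr=f.x
    inv=lambda W:(np.array([[np.cos(tr[2]),np.sin(tr[2])],[-np.sin(tr[2]),np.cos(tr[2])]])@(W[:2]-tr[:2]))
    for u,v in [(63,330),(192,310),(240,310),(352,330)]:
        print("gate",inv(back("top",t(u,v),.052)))
    for u,v in [(468,275),(496,275)]: print("bolt",inv(back("top",t(u,v),.047)))
    print("side notch",inv(back("side",s(265,355),.052)),inv(back("side",s(265,385),.052)),inv(back("side",s(275,272),.052)),inv(back("side",s(275,470),.052)))
E
python3 fit.py
python3 - <<'E'
from fit import *
tr=f.x
for n,fn in [("top","pics/top0.png"),("side","pics/side0.png")]:
    a=cv2.imread(fn);k=8 if n=="top" else 6.9;b=(328,205,424,265) if n=="top" else (315,128,370,214)
    im=cv2.resize(a[b[1]:b[3],b[0]:b[2]],None,fx=k,fy=k,interpolation=2)
    def line(ps,c):
        q=((proj(n,T(tr,ps))-[b[0],b[1]])*k).astype(int); cv2.polylines(im,[q],True,c,1)
    line([(.024,-.002,.043),(.024,-.112,.043),(-.024,-.112,.043),(-.024,-.002,.043)],(0,255,0))
    line([(.009,-.036,.105),(.009,-.05,.105),(-.009,-.05,.105),(-.009,-.036,.105)],(0,0,255))
    line([(.009,-.036,.049),(.009,-.05,.049),(-.009,-.05,.049),(-.009,-.036,.049)],(0,100,255))
    line([(.0145,-.1,.052),(-.0145,-.1,.052),(-.0145,-.1,.008),(.0145,-.1,.008)],(255,0,0))
    line([(.0145,-.09,.055),(-.0145,-.09,.055)],(255,255,0))
    line([(-.032,-.01,.052),(-.032,.085,.052)],(255,0,255))
    line([(.0165,.085,.008),(-.0165,.085,.008)],(0,255,255))
    cv2.imwrite(f"pics/ov_{n}.png",im)
E
```

```text
[ 0.54312226 -0.0867996  -0.01238377]
[[ 1.13 -0.16]
 [-0.02  0.03]
 [-0.12 -0.04]
 [-0.09 -1.27]
 [-0.07 -0.83]
 [-0.    0.72]
 [-0.18  1.05]
 [ 0.    0.41]
 [-0.   -0.21]
 [ 0.16  0.2 ]
 [-0.25 -0.  ]]
gate [-0.04482833  0.08925201]
gate [-0.03797178  0.04885108]
gate [-0.03774254  0.03377833]
gate [-0.04345707 -0.00144784]
bolt [-0.02559502 -0.03865118]
bolt [-0.0254589  -0.04750811]
side notch [-0.03888339  0.04114001] [-0.03922659  0.05500485] [-0.04146585  0.00142698] [-0.04356625  0.09295757]
```

View pics/ov_top.png

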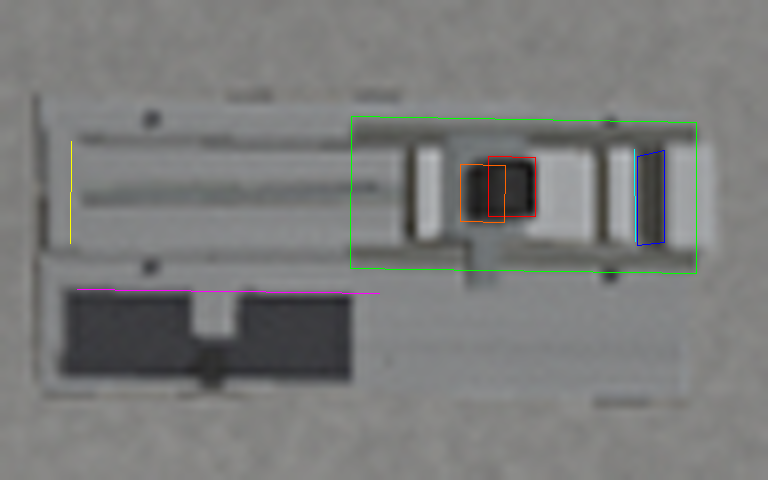

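View pics/ov_side.png

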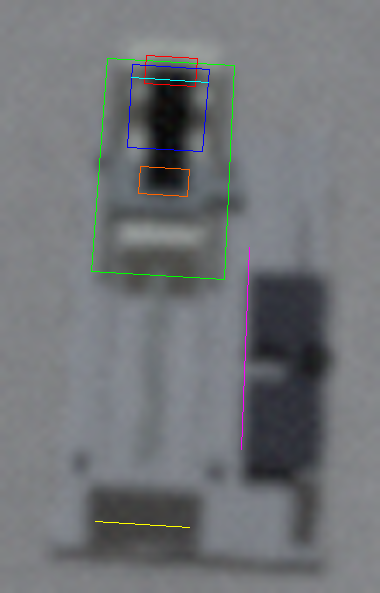

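The model fits both pictures. The track is at about (0.543, -0.087), yaw -0.012, and the notch is at follower ≈ 0.084. I'll turn the jaws along the track's y and move above the post.

```bash
python3 -m jog '[[[0,0,0],[0,0,0.06]],[[0,0,0],[0,0,0.06]],[[0,0,0],[0,0,0.06]],[[0,0,0],[0,0,0.06]]]' -0.1 30
python3 -m jog '[[[-0.45,-0.4,0],[0,0,0]],[[-0.6,-0.5,0],[0,0,0]],[[-0.6,-0.5,0],[0,0,0]],[[-0.6,-0.55,0],[0,0,0]],[[-0.6,-0.55,0],[0,0,0]],[[-0.6,-0.55,0],[0,0,0]],[[-0.6,-0.55,0],[0,0,0]],[[-0.6,-0.55,0],[0,0,0]],[[-0.6,-0.55,0],[0,0,0]],[[-0.6,-0.55,0],[0,0,0]],[[-0.6,-0.55,0],[0,0,0]],[[-0.6,-0.55,0],[0,0,0]]]'
cat >> h.py <<'E'
TR=np.array([0.54312,-0.0868,-0.01238])
def trk(W):
    W=np.array(W); d=W[:2]-TR[:2]; c,s=np.cos(TR[2]),np.sin(TR[2])
    return np.array([c*d[0]+s*d[1],-s*d[0]+c*d[1],W[2]])
def st():
    from workcell import manip
    s=manip.sense(); Rm=R.from_quat(s["orientation"]).as_matrix()
    f=np.array(s["ft_force"]); c,q=np.cos(TR[2]),np.sin(TR[2])
    print("t%.2f"%s["clock"],"track mm",np.round(1000*trk(s["eef_pos"]),1),"toolx ang",round(np.degrees(np.arctan2(Rm[1,0],Rm[0,0])-TR[2]),2),"tilt",np.round(Rm[:2,2],4),"F",np.round([c*f[0]+q*f[1],-q*f[0]+c*f[1],f[2]],2),"gap",round(s["finger_gap"],4), "j1,6",np.round(np.array(s["qpos"])[[0,4,5]],2))
E
python3 -c "from h import *;st()"
```

```text
clock: 1.33
eef_pos: [0.2372, -0.4684, 0.2313]
orientation: [-0.701, 0.713, -0.0, -0.0]
ft_force: [-0.4, 0.5, 0.4]
finger_gap: 0.0396
clock: 2.33
eef_pos: [0.4953, -0.1878, 0.2314]
orientation: [-0.703, 0.711, -0.0, 0.0]
ft_force: [0.5, -0.3, 0.3]
finger_gap: 0.0385
t2.33 track mm [ -46.6 -101.6  231.4] toolx ang -89.93 tilt [ 0.0003 -0.0002] F [ 0.49 -0.25  0.33] gap 0.0385 j1,6 [-0.36 -0.    2.79]
```

```bash
python3 -m jog '[[[0,0,0],[0,0,-0.0604]],[[0,0,0],[0,0,-0.0604]],[[0,0,0],[0,0,-0.0604]],[[0,0,0],[0,0,-0.0604]],[[0,0,0],[0,0,-0.0604]],[[0,0,0],[0,0,-0.0604]],[[0,0,0],[0,0,-0.0604]],[[0,0,0],[0,0,-0.0604]],[[0,0,0],[0,0,-0.0604]],[[0,0,0],[0,0,-0.0604]],[[0,0,0],[0,0,-0.0604]],[[0,0,0],[0,0,-0.0604]]]' >/dev/null
python3 -m jog '[[[0,0,0],[0,0,-0.0604]],[[0,0,0],[0,0,-0.0604]],[[0,0,0],[0,0,-0.0604]],[[0,0,0],[0,0,-0.0604]],[[0,0,0],[0,0,-0.0604]],[[0,0,0],[0,0,-0.0604]],[[0,0,0],[0,0,-0.0604]],[[0,0,0],[0,0,-0.0604]],[[0,0,0],[0,0,-0.0604]],[[0,0,0],[0,0,-0.0604]],[[0,0,0],[0,0,-0.0604]],[[0,0,0],[0,0,-0.0604]]]' >/dev/null
python3 -m jog '[[[0,0,0],[0,0,-0.0604]],[[0,0,0],[0,0,-0.0604]],[[0,0,0],[0,0,0]],[[0.36,0.29,0.2],[0,0,0]],[[0.36,0.29,0.5],[0,0,0]],[[0.36,0.29,0.5],[0,0,0]],[[0.36,0.29,0.5],[0,0,0]],[[0,0,0],[0,0,0]]]'
python3 -c "from h import *;st()"
```

```text
clock: 5.0
eef_pos: [0.5411, -0.1298, 0.159]
orientation: [0.712, 0.702, -0.001, -0.003]
ft_force: [-0.6, 0.2, -1.5]
finger_gap: 0.0385
t5.00 track mm [ -1.5 -43.  159. ] toolx ang 89.96 tilt [-0.0051  0.0022] F [-0.58  0.23 -1.49] gap 0.0385 j1,6 [-0.24  0.   -0.22]
```

```bash
python3 -m jog '[[[0,0.03,0.3],[0,0,0]],[[0,0,0.5],[0,0,0]],[[0,0,0.5],[0,0,0]],[[0,0,0.5],[0,0,0]],[[0,0,0.3],[0,0,0]],[[0,0,0.15],[0,0,0]],[[0,0,0],[0,0,0]],[[0,0,0],[0,0,0]]]'
python3 - <<'E'
from h import *;st()
from workcell import imaging
for n in ["top","side"]:
    c=imaging.capture(n)["frame"][:,:,::-1]
    b=(320,195,440,275) if n=="top" else (300,100,380,220)
    k=6 if n=="top" else 5
    cv2.imwrite(f"pics/g1_{n}.png",cv2.resize(c[b[1]:b[3],b[0]:b[2]],None,fx=k,fy=k,interpolation=2))
E
```

```text
clock: 5.67
eef_pos: [0.5428, -0.1325, 0.0741]
orientation: [0.712, 0.702, 0.0, 0.0]
ft_force: [0.4, -0.2, 0.4]
finger_gap: 0.0382
t5.67 track mm [  0.3 -45.7  74.1] toolx ang 89.94 tilt [ 0.0006 -0.0002] F [ 0.4  -0.23  0.42] gap 0.0382 j1,6 [-0.24 -0.   -0.23]
```

View pics/g1_side.png

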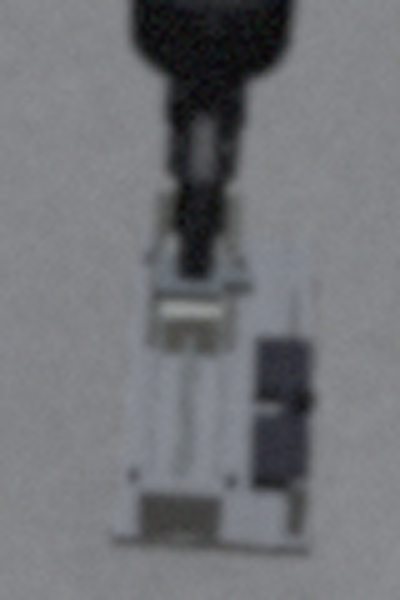

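View pics/g1_top.png

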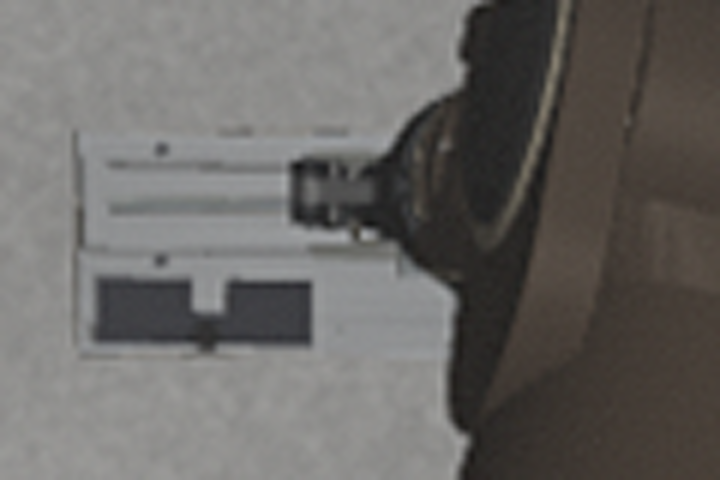

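The fingers straddle the post and are centred on it in the side view. I'll lower a little and close.

```bash
python3 -m jog '[[[0.06,0,0.1],[0,0,0]],[[0,0,0.03],[0,0,0]],[[0,0,0],[0,0,0]]]'
python3 -m jog '[[[0,0,0],[0,0,0]],[[0,0,0],[0,0,0]],[[0,0,0],[0,0,0]],[[0,0,0],[0,0,0]],[[0,0,0],[0,0,0]],[[0,0,0],[0,0,0]]]' -1 40
python3 -c "from h import *;st()"
```

```text
clock: 6.02
eef_pos: [0.5426, -0.1296, 0.0681]
orientation: [0.711, 0.703, 0.0, -0.0]
ft_force: [0.4, 0.1, 0.5]
finger_gap: 0.0382
clock: 6.52
eef_pos: [0.5427, -0.1301, 0.0683]
orientation: [0.711, 0.703, -0.0, 0.0]
ft_force: [-1.1, -2.4, 1.3]
finger_gap: 0.0134
t6.52 track mm [  0.2 -43.3  68.3] toolx ang 90.0 tilt [ 0.0003 -0.0006] F [-1.02 -2.36  1.33] gap 0.0134 j1,6 [-0.24 -0.   -0.22]
```

```bash
python3 -m jog '[[[0.15,0,0],[0,0,0]],[[0.25,0,0],[0,0,0]],[[0.25,0,0],[0,0,0]],[[0.25,0,0],[0,0,0]],[[0.25,0,0],[0,0,0]],[[0.25,0,0],[0,0,0]],[[0.25,0,0],[0,0,0]],[[0.25,0,0],[0,0,0]],[[0.15,0,0],[0,0,0]],[[0.06,0,0],[0,0,0]],[[0,0,0],[0,0,0]],[[0,0,0],[0,0,0]]]'
python3 - <<'E'
from h import *;st()
from workcell import imaging
for n in ["top","side"]:
    c=imaging.capture(n)["frame"][:,:,::-1]
    b=(320,195,440,275) if n=="top" else (300,100,380,220)
    k=6 if n=="top" else 5
    cv2.imwrite(f"pics/g2_{n}.png",cv2.resize(c[b[1]:b[3],b[0]:b[2]],None,fx=k,fy=k,interpolation=2))
E
```

```text
clock: 7.52
eef_pos: [0.5438, -0.0463, 0.0683]
orientation: [0.711, 0.703, -0.001, 0.001]
ft_force: [-0.4, -7.9, 1.4]
finger_gap: 0.0137
t7.52 track mm [ 0.2 40.5 68.3] toolx ang 90.0 tilt [ 0.0004 -0.0029] F [-0.28 -7.95  1.36] gap 0.0137 j1,6 [-0.08 -0.   -0.07]
```

View pics/g2_side.png

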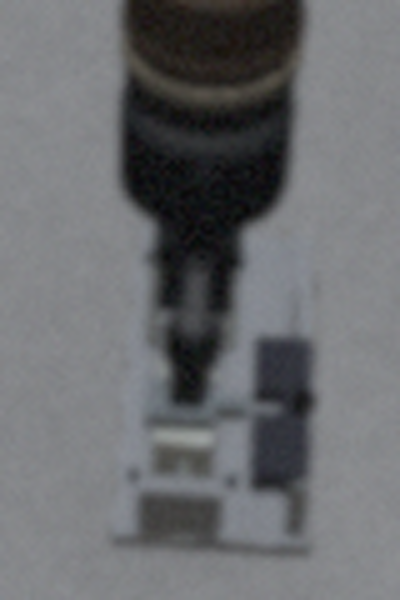

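View pics/g2_top.png

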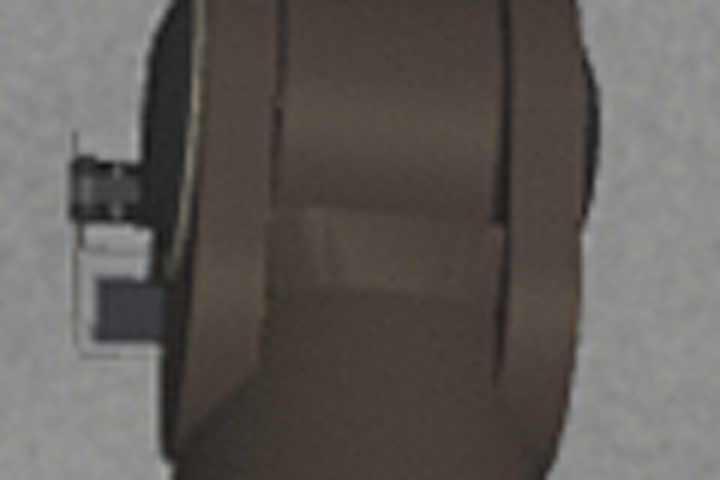

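The side view shows the bolt at about (240,411) on the notch's row (265,408). I'll feel sideways in small steps.

```bash
python3 -m jog '[[[0,-0.025,0],[0,0,0]],[[0,-0.025,0],[0,0,0]],[[0,0,0],[0,0,0]]]' >/dev/null
python3 -c "from h import *;st()"
python3 -m jog '[[[0,-0.025,0],[0,0,0]],[[0,-0.015,0],[0,0,0]],[[0,0,0],[0,0,0]]]' >/dev/null
python3 -c "from h import *;st()"
```

```text
t7.87 track mm [-1.7 40.3 68.3] toolx ang 89.98 tilt [ 0.0007 -0.0029] F [ 0.49 -7.63  1.3 ] gap 0.0139 j1,6 [-0.08 -0.   -0.07]
t8.12 track mm [-3.3 40.3 68.4] toolx ang 89.98 tilt [ 0.0008 -0.0029] F [ 0.73 -7.25  0.81] gap 0.0134 j1,6 [-0.08 -0.   -0.07]
```

```bash
python3 -m jog '[[[0,-0.025,0],[0,0,0]],[[0,-0.025,0],[0,0,0]],[[0,0,0],[0,0,0]]]' >/dev/null
python3 -c "from h import *;st()"
python3 -m jog '[[[0,-0.03,0],[0,0,0]],[[0,-0.03,0],[0,0,0]],[[0,-0.03,0],[0,0,0]],[[0,0,0],[0,0,0]]]' >/dev/null
python3 -c "from h import *;st()"
python3 -m jog '[[[0,-0.025,0],[0,0,0]],[[0,-0.025,0],[0,0,0]],[[0,-0.025,0],[0,0,0]],[[0,0,0],[0,0,0]]]' >/dev/null
python3 -c "from h import *;st()"
```

```text
t8.37 track mm [-5.3 40.3 68.4] toolx ang 89.98 tilt [ 0.0008 -0.0029] F [ 0.55 -8.08  1.31] gap 0.0132 j1,6 [-0.08 -0.   -0.07]
t8.70 track mm [-8.9 40.2 68.4] toolx ang 89.98 tilt [ 0.0007 -0.0029] F [ 0.22 -7.49  1.09] gap 0.0134 j1,6 [-0.09 -0.   -0.07]
t9.03 track mm [-11.9  40.3  68.3] toolx ang 89.98 tilt [ 0.0007 -0.0029] F [ 0.72 -7.93  1.92] gap 0.0135 j1,6 [-0.09 -0.   -0.07]
```

It's in the notch without resistance (about 12 mm sideways). I'll ease forward onto the notch's front wall.

```bash
python3 -m jog '[[[-0.025,0,0],[0,0,0]],[[-0.025,0,0],[0,0,0]],[[0,0,0],[0,0,0]]]' >/dev/null
python3 -c "from h import *;st()"
python3 -m jog '[[[-0.025,0,0],[0,0,0]],[[0,0,0],[0,0,0]]]' >/dev/null
python3 -c "from h import *;st()"
python3 -m jog '[[[-0.025,0,0],[0,0,0]],[[0,0,0],[0,0,0]]]' >/dev/null
python3 -c "from h import *;st()"
```

```text
t9.28 track mm [-11.9  38.2  68.4] toolx ang 89.97 tilt [ 0.0006 -0.0029] F [ 0.52 -6.65  1.28] gap 0.0135 j1,6 [-0.09 -0.   -0.08]
t9.45 track mm [-11.9  37.8  68.3] toolx ang 89.99 tilt [ 0.0006 -0.0016] F [ 0.14 -5.6   1.82] gap 0.0134 j1,6 [-0.09 -0.   -0.08]
t9.62 track mm [-11.9  37.7  68.3] toolx ang 90.02 tilt [0.0006 0.0005] F [ 0.53 -1.7   3.25] gap 0.0137 j1,6 [-0.09  0.   -0.08]
```

The wall now carries the spring. I'll let go, rise and check.

```bash
python3 -m jog '[[[-0.01,0,0],[0,0,0]],[[0,0,0],[0,0,0]],[[0,0,0],[0,0,0]],[[0,0,0],[0,0,0]],[[0,0,0],[0,0,0]]]' -0.1 40
python3 -m jog '[[[0,0,-0.3],[0,0,0]],[[0,0,-0.6],[0,0,0]],[[0,0,-0.8],[0,0,0]],[[0,0,-0.8],[0,0,0]],[[0,0,-0.5],[0,0,0]]]'
python3 - <<'E'
from h import *;st()
from workcell import imaging
for n in ["top","side"]:
    c=imaging.capture(n)["frame"][:,:,::-1]
    b=(320,195,440,275) if n=="top" else (300,100,380,220)
    k=6 if n=="top" else 5
    cv2.imwrite(f"pics/g3_{n}.png",cv2.resize(c[b[1]:b[3],b[0]:b[2]],None,fx=k,fy=k,interpolation=2))
E
```

```text
clock: 10.03
eef_pos: [0.5313, -0.0494, 0.0679]
orientation: [0.711, 0.703, -0.0, -0.0]
ft_force: [0.2, 0.4, -0.3]
finger_gap: 0.0386
clock: 10.45
eef_pos: [0.532, -0.0496, 0.1913]
orientation: [0.711, 0.703, 0.001, 0.001]
ft_force: [0.1, -0.5, 1.2]
finger_gap: 0.0384
t10.45 track mm [-11.5  37.1 191.3] toolx ang 90.03 tilt [0.0029 0.    ] F [ 0.13 -0.47  1.19] gap 0.0384 j1,6 [-0.09  0.   -0.08]
```

View pics/g3_side.png

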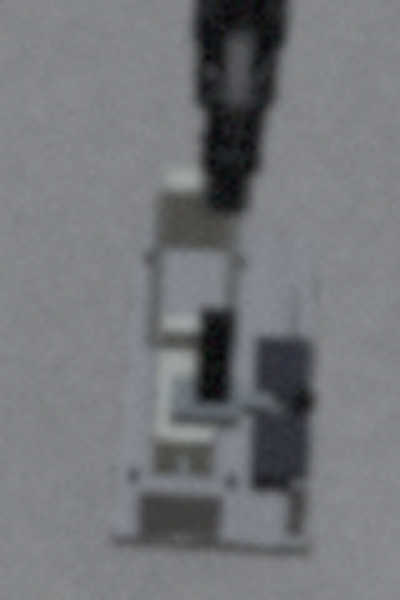

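It's parked, with the post at (215,355) offset toward the gate. Next is a quarter turn, then over to the near short vial. It's the black-capped amber one at top (270,249); it isn't pink, and it's wider than the slim vial at (211,249), as the earlier crop showed.

```bash
python3 -m jog '[[[0,0,0],[0,0,0.0604]],[[0,0,0],[0,0,0.0604]],[[0,0,0],[0,0,0.0604]],[[0,0,0],[0,0,0.0604]],[[0,0,0],[0,0,0.0604]],[[0,0,0],[0,0,0.0604]],[[0,0,0],[0,0,0.0604]],[[0,0,0],[0,0,0.0604]],[[0,0,0],[0,0,0.0604]],[[0,0,0],[0,0,0.0604]],[[0,0,0],[0,0,0.0604]],[[0,0,0],[0,0,0.0604]]]' 0.4 40 >/dev/null
python3 -m jog '[[[0,0,0],[0,0,0.0604]],[[-0.12,-0.4,0],[0,0,0]],[[-0.13,-0.65,0],[0,0,0]],[[-0.13,-0.65,0],[0,0,0]],[[-0.13,-0.65,0],[0,0,0]],[[-0.13,-0.65,0],[0,0,0]],[[-0.13,-0.65,0],[0,0,0]],[[-0.13,-0.65,0],[0,0,0]],[[-0.12,-0.6,0],[0,0,0]],[[0,-0.4,0],[0,0,0]],[[0,0,0],[0,0,0]]]'
python3 - <<'E'
from h import *;st()
from workcell import imaging
a=imaging.capture("top")["frame"][:,:,::-1]; b=imaging.capture("side")["frame"][:,:,::-1]
cv2.imwrite("pics/v1t.png",cv2.resize(a[180:300,190:310],(480,480),interpolation=2)); cv2.imwrite("pics/v1s.png",cv2.resize(b[180:350,270:440],(510,510),interpolation=2))
E
```

```text
clock: 12.47
eef_pos: [0.4923, 0.1653, 0.1868]
orientation: [1.0, -0.004, -0.001, -0.0]
ft_force: [-0.2, 0.0, -0.0]
finger_gap: 0.0596
t12.47 track mm [-53.9 251.5 186.8] toolx ang 0.25 tilt [-0.0015  0.0005] F [-0.24  0.03 -0.04] gap 0.0596 j1,6 [0.32 0.   1.9 ]
```

View pics/v1s.png

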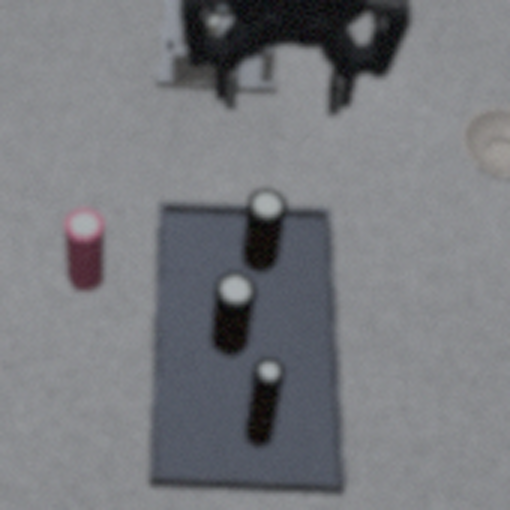

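```bash
python3 -m jog '[[[0,0.03,0.4],[0,0,0]],[[0,0,0.7],[0,0,0]],[[0,0,0.7],[0,0,0]],[[0,0,0.6],[0,0,0]],[[0,0,0.5],[0,0,0]],[[0,0,0.35],[0,0,0]],[[0,0,0.2],[0,0,0]],[[0,0,0],[0,0,0]],[[0,0,0],[0,0,0]]]'
python3 -c "from h import *;st()"
```

```text
clock: 13.32
eef_pos: [0.4931, 0.1609, 0.0501]
orientation: [1.0, -0.006, -0.0, 0.0]
ft_force: [-0.8, 0.3, 0.1]
finger_gap: 0.0594
t13.32 track mm [-53.1 247.1  50.1] toolx ang -0.01 tilt [-0.0005 -0.0003] F [-0.79  0.3   0.08] gap 0.0594 j1,6 [ 0.32 -0.    1.9 ]
```

```bash
python3 -m jog '[[[0,-0.07,0.1],[0,0,0]],[[0,0,0.05],[0,0,0]],[[0,0,0],[0,0,0]]]' >/dev/null
python3 -m jog '[[[0,0,0],[0,0,0]],[[0,0,0],[0,0,0]],[[0,0,0],[0,0,0]],[[0,0,0],[0,0,0]],[[0,0,0],[0,0,0]],[[0,0,0],[0,0,0]]]' -1 30
python3 -c "from h import *;st()"
python3 -m jog '[[[0,0,-0.2],[0,0,0]],[[0,0,-0.4],[0,0,0]],[[0,0,-0.4],[0,0,0]],[[0,0,-0.4],[0,0,0]],[[0,0,-0.4],[0,0,0]],[[0,0,-0.2],[0,0,0]],[[0,0,0],[0,0,0]],[[0,0,0],[0,0,0]]]'
python3 - <<'E'
from h import *;st()
from workcell import imaging
a=imaging.capture("top")["frame"][:,:,::-1]; b=imaging.capture("side")["frame"][:,:,::-1]
cv2.imwrite("pics/v2t.png",cv2.resize(a[180:300,190:310],(480,480),interpolation=2)); cv2.imwrite("pics/v2s.png",cv2.resize(b[170:320,290:440],(600,600),interpolation=2))
E
```

```text
clock: 14.07
eef_pos: [0.4933, 0.1645, 0.0445]
orientation: [1.0, -0.006, 0.0, -0.0]
ft_force: [-1.0, 0.1, 3.4]
finger_gap: 0.0271
t14.07 track mm [-53.  250.7  44.5] toolx ang 0.05 tilt [0.0005 0.0003] F [-1.05  0.04  3.43] gap 0.0271 j1,6 [0.32 0.   1.9 ]
clock: 14.73
eef_pos: [0.4932, 0.1644, 0.1241]
orientation: [1.0, -0.006, 0.0, -0.0]
ft_force: [0.4, -0.2, -0.4]
finger_gap: 0.0269
t14.73 track mm [-53.  250.6 124.1] toolx ang 0.04 tilt [0.0004 0.0001] F [ 0.39 -0.2  -0.44] gap 0.0269 j1,6 [ 0.32 -0.    1.9 ]
```

View pics/v2s.png

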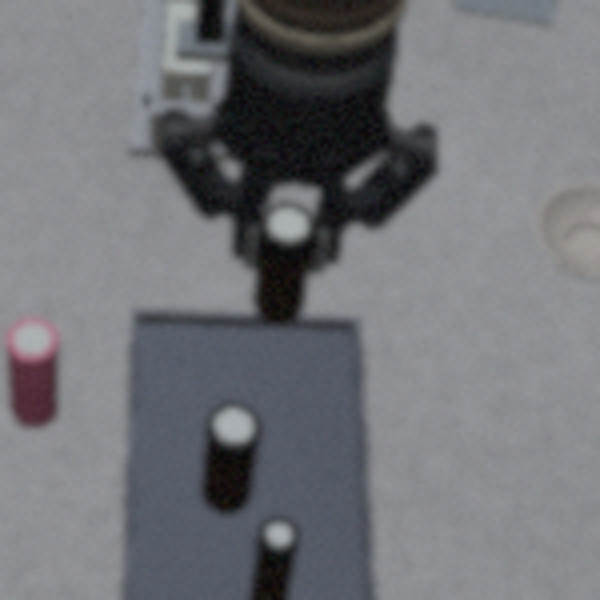

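View pics/v2t.png

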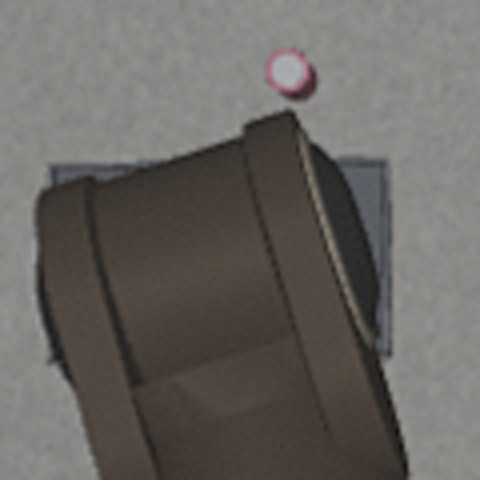

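```bash
python3 - <<'E'
from h import *
print(trk(back("side",(290+288/4,170+224/4),.1536))*1000, trk(back("side",(358.5,246),.074))*1000)
E
```

```text
[-54.25731377 253.08786828 153.6       ] [-53.2773334  247.62122439  74.        ]
```

The vial is held upright at side-crop (288,224). I'll carry it, raised, over to the front of the track.

```bash
python3 -m jog '[[[0.02,0.1,-0.4],[0,0,0]],[[0.05,0.3,-0.5],[0,0,0]],[[0.13,0.55,-0.3],[0,0,0]],[[0.13,0.75,0],[0,0,0]],[[0.13,0.75,0],[0,0,0]],[[0.13,0.75,0],[0,0,0]],[[0.13,0.75,0],[0,0,0]],[[0.13,0.75,0],[0,0,0]],[[0.13,0.75,0],[0,0,0]],[[0.13,0.75,0],[0,0,0]],[[0.13,0.7,0],[0,0,0]],[[0.08,0.5,0],[0,0,0]]]'
python3 -m jog '[[[0.08,0.45,0],[0,0,0]],[[0.05,0.35,0],[0,0,0]],[[0,0.15,0],[0,0,0]],[[0,0,0],[0,0,0]]]'
python3 -c "from h import *;st()"
```

```text
clock: 15.83
eef_pos: [0.5421, -0.1344, 0.1706]
orientation: [1.0, -0.007, -0.001, -0.0]
ft_force: [0.5, 0.6, -0.2]
finger_gap: 0.0271
clock: 16.17
eef_pos: [0.5468, -0.171, 0.1712]
orientation: [1.0, -0.007, -0.001, -0.0]
ft_force: [-0.8, -0.1, -0.3]
finger_gap: 0.0269
t16.17 track mm [  4.8 -84.2 171.2] toolx ang -0.04 tilt [-0.0014  0.0004] F [-0.79 -0.11 -0.26] gap 0.0269 j1,6 [-0.3  -0.    1.28]
```

```bash
python3 -m jog '[[[-0.12,0,0.3],[0,0,0]],[[0,0,0.5],[0,0,0]],[[0,0,0.5],[0,0,0]],[[0,0,0.3],[0,0,0]],[[0,0,0],[0,0,0]],[[0,0,0],[0,0,0]]]'
python3 - <<'E'
from h import *;st()
from workcell import imaging
a=imaging.capture("top")["frame"][:,:,::-1]; b=imaging.capture("side")["frame"][:,:,::-1]
cv2.imwrite("pics/p1t.png",cv2.resize(a[200:280,330:450],(720,480),interpolation=2)); cv2.imwrite("pics/p1s.png",cv2.resize(b[100:220,290:390],(500,600),interpolation=2))
E
```

```text
clock: 16.67
eef_pos: [0.5418, -0.169, 0.1077]
orientation: [1.0, -0.005, -0.001, -0.0]
ft_force: [-0.4, 0.1, 0.2]
finger_gap: 0.027
t16.67 track mm [ -0.3 -82.2 107.7] toolx ang 0.11 tilt [-0.0016  0.0008] F [-0.36  0.11  0.24] gap 0.027 j1,6 [-0.3   0.    1.28]
```

View pics/p1s.png

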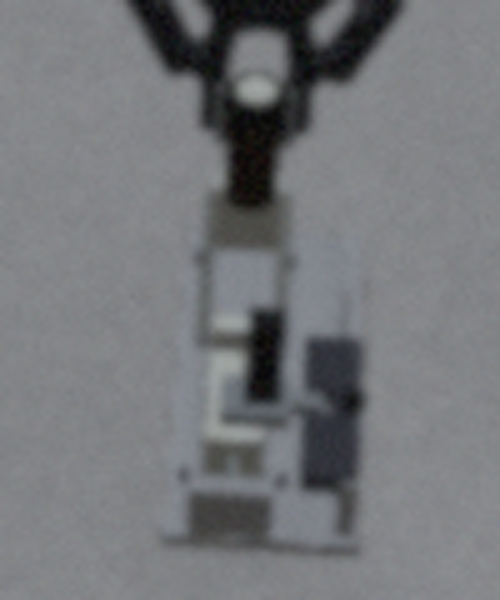

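View pics/p1t.png

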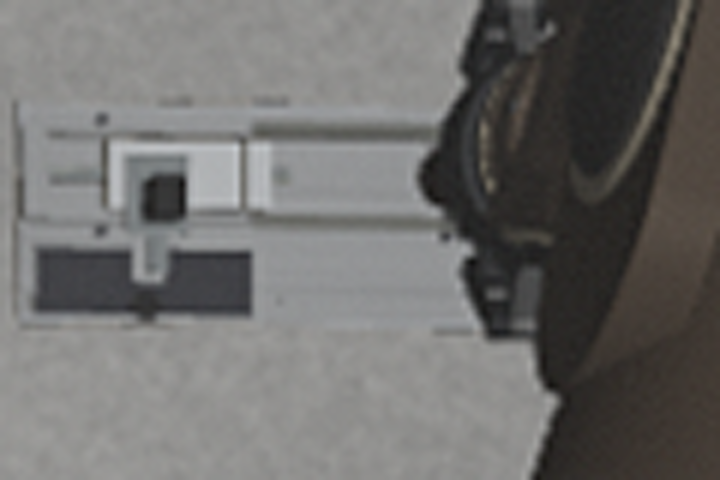

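```bash
python3 - <<'E'
from h import *
for p in [(0,-.082,.067),(0,-.082,.137),(-.0003,-.068,.067)]: print((proj("side",T(TR,p))[0]-[290,100])*5)
b=cv2.imread("pics/p1s.png").astype(int).sum(2)
for r in [150,170,185]: 
    c=np.where(b[r,180:340]<150)[0]+180; print(r,c.min(),c.max())
for r in [260,290]: print(b[r,190:310:4])
print((proj("side",T(TR,[(.0165,-.08,.036),(-.0165,-.08,.036),(.024,-.05,.043),(-.024,-.05,.043)]))-[290,100])*5)
E
```

```text
[248.62848298 191.84750102]
[255.45757658  87.90902393]
[248.064365   211.21966696]
150 232 274
170 232 271
185 231 270
[373 330 285 269 270 306 349 380 401 407 406 405 407 408 406 402 396 394
 401 394 385 359 323 301 282 289 319 359 395 407]
[406 395 357 313 299 324 369 402 412 413 410 407 404 407 410 405 405 409
 411 405 388 353 318 307 331 367 396 407 404 415]
[[213.81280307 236.00092309]
 [277.46236028 239.70872983]
 [196.62398623 267.19120042]
 [290.9545388  272.73444951]]
```

```bash
python3 -m jog '[[[0.01,0.03,0.2],[0,0,0]],[[0,0,0.3],[0,0,0]],[[0,0,0.3],[0,0,0]],[[0,0,0],[0,0,0]],[[0,0,0],[0,0,0]]]' >/dev/null
python3 -c "from h import *;st()"
```

```text
t17.18 track mm [  0.5 -84.5  76. ] toolx ang 0.05 tilt [-0.0006  0.0002] F [-0.01  0.45 -0.38] gap 0.0267 j1,6 [-0.31  0.    1.28]
```

```bash
python3 -m jog '[[[-0.01,-0.02,0.2],[0,0,0]],[[0,0,0.2],[0,0,0]],[[0,0,0.15],[0,0,0]],[[0,0,0],[0,0,0]],[[0,0,0],[0,0,0]]]' >/dev/null
python3 -c "from h import *;st()"
```

```text
t17.60 track mm [ -0.  -83.7  53.6] toolx ang 0.04 tilt [-0.001   0.0003] F [ 0.64  0.79 -0.1 ] gap 0.0271 j1,6 [-0.3  -0.    1.28]
```

```bash
python3 -m jog '[[[0,0,0.08],[0,0,0]],[[0,0,0.04],[0,0,0]],[[0,0,0],[0,0,0]],[[0,0,0],[0,0,0]]]' >/dev/null
python3 -c "from h import *;st()"
```

```text
t17.93 track mm [  0.3 -83.8  49.3] toolx ang 0.04 tilt [-0.  0.] F [0.23 0.13 0.  ] gap 0.0272 j1,6 [-0.3   0.    1.28]
```

```bash
python3 -m jog '[[[0,0,0.025],[0,0,0]],[[0,0,0],[0,0,0]],[[0,0,0],[0,0,0]]]' >/dev/null
python3 -c "from h import *;st()"
python3 -m jog '[[[0,0,0],[0,0,0]],[[0,0,0],[0,0,0]],[[0,0,0],[0,0,0]],[[0,0,0],[0,0,0]],[[0,0,0],[0,0,0]]]' 0.3 30
python3 -m jog '[[[0,0,-0.3],[0,0,0]],[[0,0,-0.6],[0,0,0]],[[0,0,-0.8],[0,0,0]],[[0,0,-0.8],[0,0,0]],[[0,-0.2,-0.5],[0,0,0]],[[-0.08,-0.5,0],[0,0,0]],[[-0.08,-0.7,0],[0,0,0]],[[-0.08,-0.7,0],[0,0,0]],[[-0.08,-0.7,0],[0,0,0]],[[-0.08,-0.7,0],[0,0,0]],[[-0.08,-0.7,0],[0,0,0]],[[-0.08,-0.7,0],[0,0,0]]]'
python3 - <<'E'
from h import *;st()
from workcell import imaging
b=imaging.capture("side")["frame"][:,:,::-1];a=imaging.capture("top")["frame"][:,:,::-1]
cv2.imwrite("pics/p2s.png",cv2.resize(b[100:220,290:390],(500,600),interpolation=2))
cv2.imwrite("pics/p2t.png",cv2.resize(a[200:280,330:450],(720,480),interpolation=2))
E
```

```text
t18.18 track mm [  0.6 -83.9  48.5] toolx ang 0.05 tilt [ 0.0006 -0.0002] F [-0.58 -0.61  0.9 ] gap 0.0267 j1,6 [-0.3  -0.    1.28]
clock: 18.6
eef_pos: [0.5424, -0.1706, 0.0483]
orientation: [1.0, -0.006, -0.0, -0.0]
ft_force: [-0.0, 0.0, 0.1]
finger_gap: 0.0554
clock: 19.6
eef_pos: [0.522, 0.0269, 0.1684]
orientation: [1.0, -0.006, 0.0, -0.0]
ft_force: [-0.1, 0.2, 0.2]
finger_gap: 0.0556
t19.60 track mm [-22.6 113.5 168.4] toolx ang 0.04 tilt [0.0003 0.    ] F [-0.11  0.16  0.19] gap 0.0556 j1,6 [0.05 0.   1.63]
```

View pics/p2s.png

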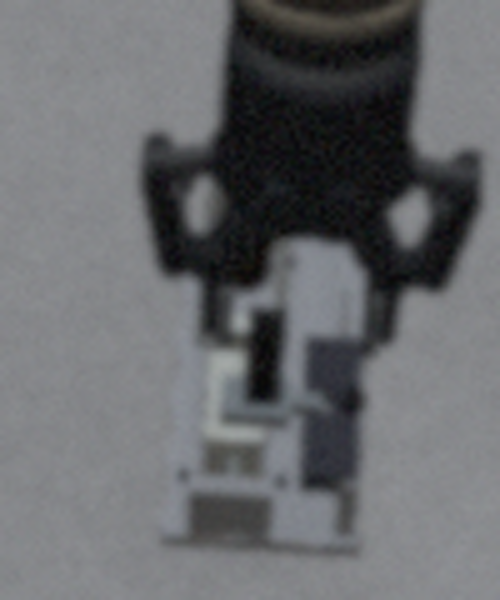

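View pics/p2t.png

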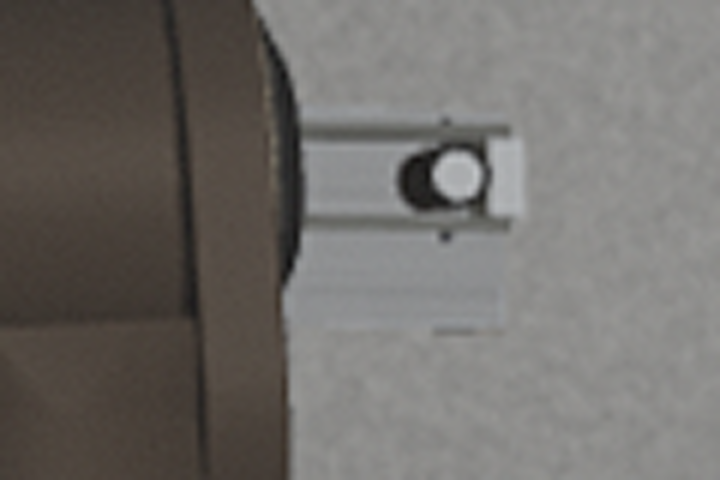

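The first vial stands upright in the track at (458,173) in the top crop. Next is the second short vial.

```bash
python3 -m jog '[[[-0.03,-0.7,0],[0,0,0]],[[-0.03,-0.7,0],[0,0,0]],[[-0.03,-0.7,0],[0,0,0]],[[-0.03,-0.7,0],[0,0,0]],[[-0.03,-0.7,0],[0,0,0]],[[-0.03,-0.65,0],[0,0,0]],[[-0.03,-0.5,0],[0,0,0]],[[-0.03,-0.3,0],[0,0,0]],[[0,-0.15,0],[0,0,0]],[[0,0,0],[0,0,0]],[[0,0,0],[0,0,0]]]' >/dev/null
python3 - <<'E'
from h import *;st()
from workcell import imaging
print("v1",trk(back("top",(330+458/6,200+173/6),.078))*1000)
b=imaging.capture("side")["frame"][:,:,::-1]
cv2.imwrite("pics/v3s.png",cv2.resize(b[180:350,270:440],(510,510),interpolation=2))
E
```

```text
t20.62 track mm [-31.9 315.5 168.2] toolx ang 0.03 tilt [-0.0002 -0.0006] F [ 0.    0.13 -0.52] gap 0.0559 j1,6 [ 0.42 -0.    2.  ]
v1 [  0.48695521 -82.90498883  78.        ]
```

View pics/v3s.png

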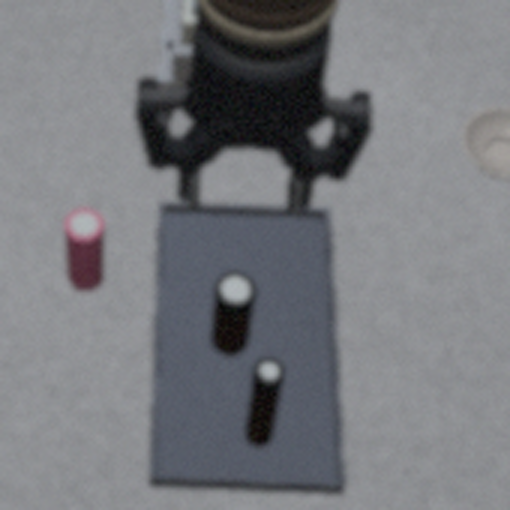

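```bash
python3 -m jog '[[[-0.02,-0.16,0.3],[0,0,0]],[[0,0,0.6],[0,0,0]],[[0,0,0.6],[0,0,0]],[[0,0,0.6],[0,0,0]],[[0,0,0.4],[0,0,0]],[[0,0,0.3],[0,0,0]],[[0,0,0.15],[0,0,0]],[[0,0,0],[0,0,0]],[[0,0,0],[0,0,0]]]' >/dev/null
python3 -c "from h import *;st()"
```

```text
t21.42 track mm [-32.8 322.2  50.2] toolx ang 0.01 tilt [-0.0004 -0.0002] F [ 0.61 -0.44  1.19] gap 0.0556 j1,6 [ 0.43 -0.    2.01]
```

```bash
python3 -m jog '[[[0,0,0.1],[0,0,0]],[[0,0,0.05],[0,0,0]],[[0,0,0],[0,0,0]]]' >/dev/null
python3 -m jog '[[[0,0,0],[0,0,0]],[[0,0,0],[0,0,0]],[[0,0,0],[0,0,0]],[[0,0,0],[0,0,0]],[[0,0,0],[0,0,0]],[[0,0,0],[0,0,0]]]' -1 30
python3 -c "from h import *;st()"
python3 -m jog '[[[0,0,-0.2],[0,0,0]],[[0,0,-0.4],[0,0,0]],[[0,0,-0.5],[0,0,0]],[[0,0,-0.6],[0,0,0]],[[0,0,-0.6],[0,0,0]],[[0,0,-0.6],[0,0,0]],[[0,0,-0.4],[0,0,0]],[[0,0,0],[0,0,0]]]'
python3 - <<'E'
from h import *;st()
from workcell import imaging
b=imaging.capture("side")["frame"][:,:,::-1]
cv2.imwrite("pics/v4s.png",cv2.resize(b[160:310,270:420],(600,600),interpolation=2))
E
```

```text
clock: 22.17
eef_pos: [0.5145, 0.2363, 0.0447]
orientation: [1.0, -0.006, 0.0, -0.0]
ft_force: [-0.9, -0.7, 4.2]
finger_gap: 0.0271
t22.17 track mm [-32.6 322.7  44.7] toolx ang 0.05 tilt [0.0005 0.0003] F [-0.86 -0.74  4.18] gap 0.0271 j1,6 [0.43 0.   2.01]
clock: 22.83
eef_pos: [0.5158, 0.2369, 0.1806]
orientation: [1.0, -0.006, 0.003, -0.001]
ft_force: [0.6, -0.4, -1.1]
finger_gap: 0.0269
t22.83 track mm [-31.3 323.3 180.6] toolx ang 0.04 tilt [0.0055 0.0025] F [ 0.6  -0.43 -1.15] gap 0.0269 j1,6 [0.43 0.   2.01]
```

View pics/v4s.png

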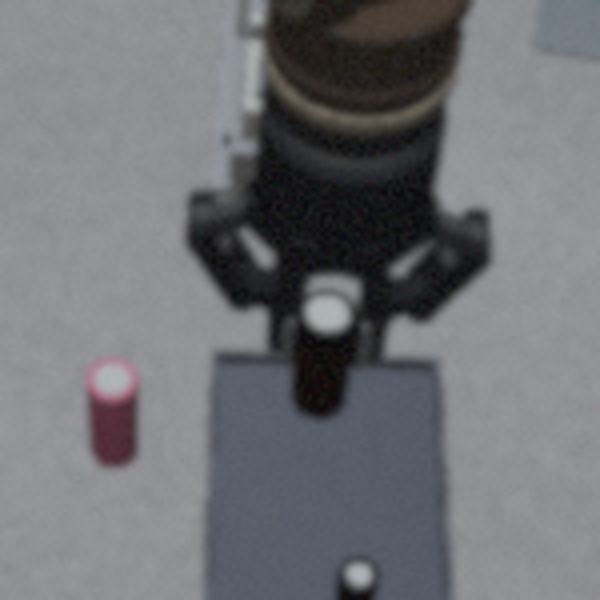

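```bash
python3 -m jog '[[[0.02,0.3,0],[0,0,0]],[[0.07,0.55,0],[0,0,0]],[[0.07,0.75,0],[0,0,0]],[[0.07,0.75,0],[0,0,0]],[[0.07,0.75,0],[0,0,0]],[[0.07,0.75,0],[0,0,0]],[[0.07,0.75,0],[0,0,0]],[[0.07,0.75,0],[0,0,0]],[[0.07,0.75,0],[0,0,0]],[[0.07,0.75,0],[0,0,0]],[[0.07,0.75,0],[0,0,0]],[[0.05,0.6,0],[0,0,0]]]' >/dev/null
python3 -m jog '[[[0.02,0.5,0],[0,0,0]],[[0,0.3,0],[0,0,0]],[[0,0.1,0],[0,0,0]],[[0,0,0],[0,0,0]],[[0,0,0],[0,0,0]]]' >/dev/null
python3 -c "from h import *;st()"
```

```text
t24.30 track mm [ -1.3 -40.9 175.7] toolx ang 0.05 tilt [-0.001   0.0007] F [-0.47  0.66  0.15] gap 0.0273 j1,6 [-0.23  0.    1.35]
```

```bash
python3 -m jog '[[[0.03,0.17,0.3],[0,0,0]],[[0,0,0.5],[0,0,0]],[[0,0,0.5],[0,0,0]],[[0,0,0.3],[0,0,0]],[[0,0,0],[0,0,0]],[[0,0,0],[0,0,0]]]' >/dev/null
python3 - <<'E'
from h import *;st()
from workcell import imaging
b=imaging.capture("side")["frame"][:,:,::-1]
cv2.imwrite("pics/p3s.png",cv2.resize(b[100:220,290:390],(500,600),interpolation=2))
from workcell import manip
e=np.array(manip.sense()["eef_pos"])
print((proj("side",[e-[0,0,.02],e+[0,0,.0295]])-[290,100])*5)
E
```

```text
t24.80 track mm [ -0.3 -47.4 111.3] toolx ang 0.11 tilt [-0.0019  0.0005] F [ 1.02 -0.68 -0.66] gap 0.0272 j1,6 [-0.24  0.    1.34]
[[247.4467877  203.23172924]
 [252.33973477 128.55054609]]
```

View pics/p3s.png

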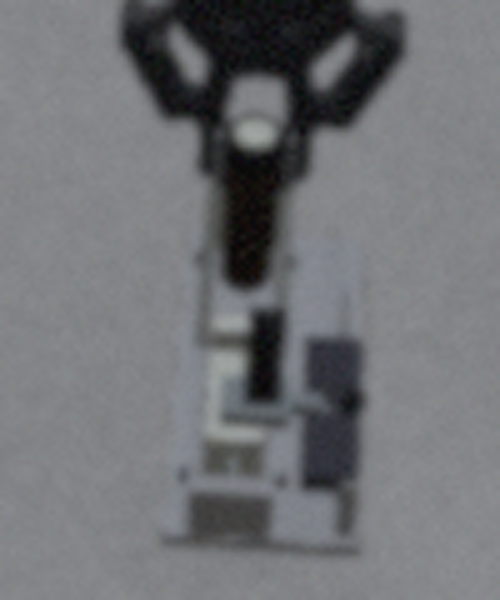

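```bash
python3 -m jog '[[[0.02,0,0.2],[0,0,0]],[[0,0,0.3],[0,0,0]],[[0,0,0.3],[0,0,0]],[[0,0,0],[0,0,0]],[[0,0,0],[0,0,0]]]' >/dev/null
python3 -c "from h import *;st()"
python3 -m jog '[[[0,0,0.2],[0,0,0]],[[0,0,0.2],[0,0,0]],[[0,0,0.15],[0,0,0]],[[0,0,0],[0,0,0]],[[0,0,0],[0,0,0]]]' >/dev/null
python3 -c "from h import *;st()"
```

```text
t25.27 track mm [  1.  -48.1  80.3] toolx ang 0.05 tilt [-0.0004  0.0001] F [-0.54  0.72 -0.32] gap 0.0273 j1,6 [-0.24 -0.    1.34]
t25.68 track mm [  0.7 -48.1  57.8] toolx ang 0.04 tilt [-0.0011  0.0003] F [ 0.29  0.04 -1.09] gap 0.0273 j1,6 [-0.24 -0.    1.34]
```

```bash
python3 -m jog '[[[0,0,0.12],[0,0,0]],[[0,0,0.08],[0,0,0]],[[0,0,0],[0,0,0]],[[0,0,0],[0,0,0]]]' >/dev/null
python3 -c "from h import *;st()"
python3 -m jog '[[[0,0,0.025],[0,0,0]],[[0,0,0],[0,0,0]],[[0,0,0],[0,0,0]]]' >/dev/null
python3 -c "from h import *;st()"
```

```text
t26.02 track mm [  0.9 -48.2  50.1] toolx ang 0.04 tilt [-0.0004  0.0001] F [ 0.01 -0.44  0.21] gap 0.0273 j1,6 [-0.24 -0.    1.34]
t26.27 track mm [  1.2 -48.2  49.4] toolx ang 0.04 tilt [ 0.0001 -0.    ] F [ 1.28 -0.24 -0.48] gap 0.0271 j1,6 [-0.24 -0.    1.34]
```

```bash
python3 -m jog '[[[0,0,0.02],[0,0,0]],[[0,0,0],[0,0,0]],[[0,0,0],[0,0,0]]]' >/dev/null
python3 -c "from h import *;st()"
python3 -m jog '[[[0,0,0],[0,0,0]],[[0,0,0],[0,0,0]],[[0,0,0],[0,0,0]],[[0,0,0],[0,0,0]],[[0,0,0],[0,0,0]]]' 0.3 30
python3 -m jog '[[[0,0,-0.3],[0,0,0]],[[0,0,-0.6],[0,0,0]],[[0,0,-0.8],[0,0,0]],[[0,0,-0.8],[0,0,0]],[[0,0,-0.5],[0,0,0]],[[0,0,0],[0,0,-0.0604]],[[0,0,0],[0,0,-0.0604]],[[0,0,0],[0,0,-0.0604]],[[0,0,0],[0,0,-0.0604]],[[0,0,0],[0,0,-0.0604]],[[0,0,0],[0,0,-0.0604]],[[0,0,0],[0,0,-0.0604]]]' -0.1
python3 -m jog '[[[0,0,0],[0,0,-0.0604]],[[0,0,0],[0,0,-0.0604]],[[0,0,0],[0,0,-0.0604]],[[0,0,0],[0,0,-0.0604]],[[0,0,0],[0,0,-0.0604]],[[0,0,0],[0,0,-0.0604]],[[0,0,0],[0,0,0]]]' -0.1
python3 - <<'E'
from h import *;st()
from workcell import imaging
b=imaging.capture("side")["frame"][:,:,::-1];a=imaging.capture("top")["frame"][:,:,::-1]
cv2.imwrite("pics/p4s.png",cv2.resize(b[100:220,290:390],(500,600),interpolation=2))
cv2.imwrite("pics/p4t.png",cv2.resize(a[200:280,330:450],(720,480),interpolation=2))
E
```

```text
t26.52 track mm [  1.3 -48.2  48.7] toolx ang 0.04 tilt [ 0.0004 -0.0001] F [0.47 0.46 0.32] gap 0.0271 j1,6 [-0.24 -0.    1.34]
clock: 26.93
eef_pos: [0.5436, -0.135, 0.0485]
orientation: [1.0, -0.006, -0.0, -0.0]
ft_force: [0.7, -0.2, -0.2]
finger_gap: 0.0555
clock: 27.93
eef_pos: [0.5436, -0.135, 0.1685]
orientation: [0.913, 0.408, -0.0, -0.0]
ft_force: [1.1, -0.3, 0.1]
finger_gap: 0.0387
clock: 28.52
eef_pos: [0.5436, -0.135, 0.1684]
orientation: [0.71, 0.704, -0.0, -0.0]
ft_force: [-0.3, 0.5, 0.6]
finger_gap: 0.0386
t28.52 track mm [  1.1 -48.2 168.4] toolx ang 90.19 tilt [-0.0001  0.    ] F [-0.29  0.46  0.65] gap 0.0386 j1,6 [-0.24 -0.   -0.23]
```

View pics/p4s.png

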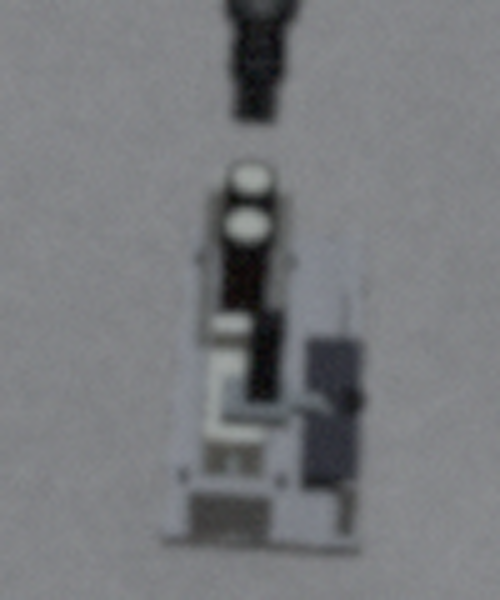

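View pics/p4t.png

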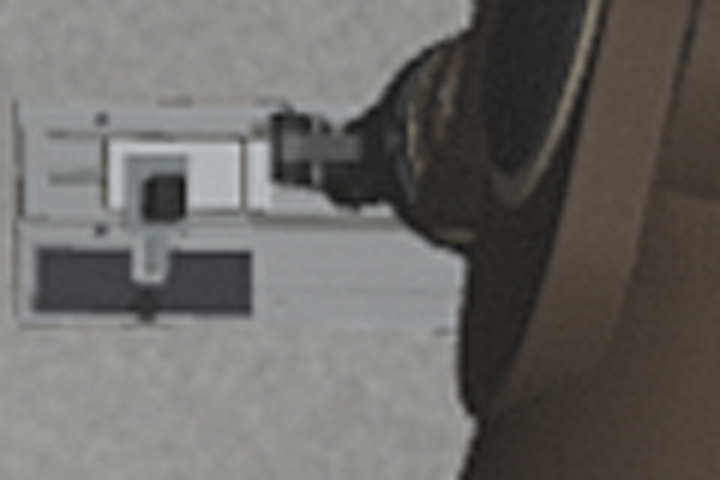

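Both vials stand in the track, with tops at (250,180) and (246,225) in the side crop. The follower is still parked. Back to the post.

```bash
python3 -m jog '[[[0.3,-0.06,0],[0,0,0]],[[0.5,-0.08,0],[0,0,0]],[[0.5,-0.08,0],[0,0,0]],[[0.5,-0.08,0],[0,0,0]],[[0.3,-0.03,0],[0,0,0]],[[0.04,0,0.3],[0,0,0]],[[0,0,0.5],[0,0,0]],[[0,0,0.2],[0,0,0]],[[0,0,0],[0,0,0]],[[0,0,0],[0,0,0]]]' >/dev/null
python3 -c "from h import *;st()"
```

```text
t29.45 track mm [-12.5  37.5 128.4] toolx ang 89.99 tilt [-0.0012  0.0001] F [-0.16 -0.05  0.23] gap 0.0384 j1,6 [-0.09 -0.   -0.08]
```

```bash
python3 -m jog '[[[0,0.015,0.3],[0,0,0]],[[0,0,0.4],[0,0,0]],[[0,0,0.4],[0,0,0]],[[0,0,0.3],[0,0,0]],[[0,0,0.1],[0,0,0]],[[0,0,0],[0,0,0]],[[0,0,0],[0,0,0]]]' >/dev/null
python3 -c "from h import *;st()"
```

```text
t30.03 track mm [-11.   37.2  69.5] toolx ang 89.99 tilt [ 0.001  -0.0001] F [ 0.72 -0.41  0.34] gap 0.0384 j1,6 [-0.09  0.   -0.08]
```

```bash
python3 -m jog '[[[0.01,-0.02,0.03],[0,0,0]],[[0,0,0],[0,0,0]],[[0,0,0],[0,0,0]],[[0,0,0],[0,0,0]],[[0,0,0],[0,0,0]],[[0,0,0],[0,0,0]],[[0,0,0],[0,0,0]]]' -1 40
python3 -c "from h import *;st()"
python3 -m jog '[[[0.03,0,0],[0,0,0]],[[0.03,0,0],[0,0,0]],[[0.03,0,0],[0,0,0]],[[0,0,0],[0,0,0]],[[0,0,0],[0,0,0]]]'
python3 -c "from h import *;st()"
```

```text
clock: 30.62
eef_pos: [0.5318, -0.049, 0.0682]
orientation: [0.711, 0.703, 0.0, 0.001]
ft_force: [-1.1, -0.8, 4.6]
finger_gap: 0.0135
t30.62 track mm [-11.8  37.6  68.2] toolx ang 90.01 tilt [ 0.0015 -0.0004] F [-1.05 -0.82  4.56] gap 0.0135 j1,6 [-0.09 -0.   -0.08]
clock: 31.03
eef_pos: [0.5319, -0.0469, 0.0683]
orientation: [0.712, 0.702, -0.001, 0.002]
ft_force: [0.0, -8.5, 6.3]
finger_gap: 0.0136
t31.03 track mm [-11.7  39.7  68.3] toolx ang 89.96 tilt [ 0.0016 -0.0038] F [ 0.11 -8.49  6.33] gap 0.0136 j1,6 [-0.09 -0.   -0.07]
```

The spring load is in hand (8.5 N) and the bolt is clear of the wall. I'll bring the post in line.

```bash
python3 -m jog '[[[0.01,0.04,0],[0,0,0]],[[0,0.04,0],[0,0,0]],[[0,0.04,0],[0,0,0]],[[0,0,0],[0,0,0]]]' >/dev/null
python3 -c "from h import *;st()"
python3 -m jog '[[[0,0.05,0],[0,0,0]],[[0,0.05,0],[0,0,0]],[[0,0.05,0],[0,0,0]],[[0,0.03,0],[0,0,0]],[[0,0,0],[0,0,0]],[[0,0,0],[0,0,0]]]' >/dev/null
python3 -c "from h import *;st()"
```

```text
t31.37 track mm [-6.6 40.  68.3] toolx ang 89.96 tilt [ 0.0019 -0.0038] F [-0.81 -7.79  5.9 ] gap 0.0138 j1,6 [-0.08 -0.   -0.07]
t31.87 track mm [ 0.3 40.  68.3] toolx ang 89.96 tilt [ 0.0016 -0.0039] F [-0.45 -7.72  5.72] gap 0.0137 j1,6 [-0.08 -0.   -0.07]
```

```bash
python3 -m jog '[[[-0.03,0.01,0],[0,0,0]],[[-0.07,0,0],[0,0,0]],[[-0.07,0,0],[0,0,0]],[[-0.07,0,0],[0,0,0]],[[-0.07,0,0],[0,0,0]],[[-0.07,0,0],[0,0,0]],[[-0.07,0,0],[0,0,0]],[[-0.07,0,0],[0,0,0]],[[-0.05,0,0],[0,0,0]],[[-0.03,0,0],[0,0,0]],[[0,0,0],[0,0,0]]]' >/dev/null
python3 -c "from h import *;st()"
```

```text
t32.78 track mm [ 0.4 16.1 68.2] toolx ang 89.95 tilt [ 0.001  -0.0032] F [-1.77 -6.53  6.4 ] gap 0.0137 j1,6 [-0.13 -0.   -0.11]
```

```bash
python3 -m jog '[[[-0.03,0,0],[0,0,0]],[[-0.03,0,0],[0,0,0]],[[-0.03,0,0],[0,0,0]],[[-0.03,0,0],[0,0,0]],[[-0.03,0,0],[0,0,0]],[[-0.03,0,0],[0,0,0]],[[-0.03,0,0],[0,0,0]],[[-0.03,0,0],[0,0,0]],[[-0.02,0,0],[0,0,0]],[[0,0,0],[0,0,0]],[[0,0,0],[0,0,0]]]' >/dev/null
python3 -c "from h import *;st()"
python3 -m jog '[[[-0.025,0,0],[0,0,0]],[[-0.025,0,0],[0,0,0]],[[0,0,0],[0,0,0]]]' >/dev/null
python3 -c "from h import *;st()"
```

```text
t33.70 track mm [ 0.4  6.  68.3] toolx ang 89.97 tilt [ 0.001  -0.0028] F [-0.8  -5.38  6.59] gap 0.0136 j1,6 [-0.15 -0.   -0.13]
t33.95 track mm [ 0.4  4.2 68.3] toolx ang 89.97 tilt [ 0.0011 -0.0025] F [-2.88 -4.82  6.51] gap 0.0136 j1,6 [-0.15 -0.   -0.14]
```

```bash
for i in 1; do :; done; python3 -m jog '[[[-0.025,0,0],[0,0,0]],[[0,0,0],[0,0,0]],[[0,0,0],[0,0,0]]]' >/dev/null
python3 -c "from h import *;st()"
python3 -m jog '[[[-0.025,0,0],[0,0,0]],[[0,0,0],[0,0,0]],[[0,0,0],[0,0,0]]]' >/dev/null
python3 -c "from h import *;st()"
```

```text
t34.20 track mm [ 0.4  3.2 68.3] toolx ang 89.98 tilt [ 0.0011 -0.0025] F [-2.13 -5.01  6.82] gap 0.0133 j1,6 [-0.15 -0.   -0.14]
t34.45 track mm [ 0.4  2.2 68.2] toolx ang 89.98 tilt [ 0.001  -0.0025] F [-2.46 -4.37  6.96] gap 0.0133 j1,6 [-0.15 -0.   -0.14]
```

```bash
python3 -m jog '[[[-0.02,0,0],[0,0,0]],[[0,0,0],[0,0,0]],[[0,0,0],[0,0,0]]]' >/dev/null
python3 - <<'E'
from h import *;st()
from workcell import imaging
b=imaging.capture("side")["frame"][:,:,::-1];a=imaging.capture("top")["frame"][:,:,::-1]
cv2.imwrite("pics/e1s.png",cv2.resize(b[100:220,290:390],(500,600),interpolation=2))
cv2.imwrite("pics/e1t.png",cv2.resize(a[200:280,330:450],(720,480),interpolation=2))
E
```

```text
t34.70 track mm [ 0.4  1.7 68.2] toolx ang 89.99 tilt [ 0.001  -0.0019] F [-1.9  -3.57  6.77] gap 0.0135 j1,6 [-0.15 -0.   -0.14]
```

View pics/e1s.png

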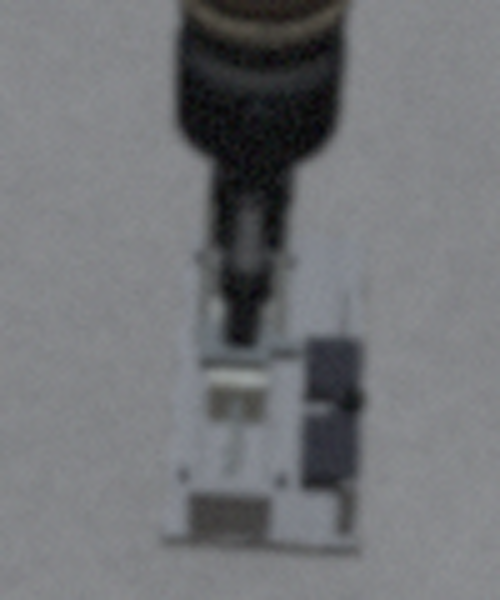

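Contact is starting: the force is dropping while the position holds. A little further.

```bash
python3 -m jog '[[[-0.02,0,0],[0,0,0]],[[0,0,0],[0,0,0]],[[0,0,0],[0,0,0]]]' >/dev/null
python3 -c "from h import *;st()"
python3 -m jog '[[[-0.02,0,0],[0,0,0]],[[0,0,0],[0,0,0]],[[0,0,0],[0,0,0]]]' >/dev/null
python3 -c "from h import *;st()"
```

```text
t35.05 track mm [ 0.3  1.6 68.2] toolx ang 90.01 tilt [ 0.001  -0.0004] F [-2.22 -0.71  6.75] gap 0.0136 j1,6 [-0.16 -0.   -0.14]
t35.30 track mm [ 0.4  1.4 68.2] toolx ang 90.03 tilt [0.0011 0.0009] F [-1.41  1.54  6.31] gap 0.0134 j1,6 [-0.16  0.   -0.14]
```

```bash
python3 -m jog '[[[0.01,0,0],[0,0,0]],[[0,0,0],[0,0,0]],[[0,0,0],[0,0,0]],[[0,0,0],[0,0,0]],[[0,0,0],[0,0,0]]]' -0.2 20 
python3 -m jog '[[[0,0,-0.2],[0,0,0]],[[0,0,-0.4],[0,0,0]],[[0,0,-0.6],[0,0,0]],[[0,0,-0.6],[0,0,0]],[[0,0,-0.6],[0,0,0]],[[0,0,-0.4],[0,0,0]],[[0,-0.5,0],[0,0,0]],[[0,-0.7,0],[0,0,0]],[[0,-0.7,0],[0,0,0]],[[0,-0.7,0],[0,0,0]],[[0,-0.6,0],[0,0,0]],[[0,-0.4,0],[0,0,0]]]'
python3 -m jog '[[[0,-0.6,0],[0,0,0]],[[0,-0.6,0],[0,0,0]],[[0,-0.4,0],[0,0,0]],[[0,0,0],[0,0,0]]]'
python3 - <<'E'
from h import *;st()
from workcell import imaging
b=imaging.capture("side")["frame"][:,:,::-1];a=imaging.capture("top")["frame"][:,:,::-1]
cv2.imwrite("pics/f1s.png",cv2.resize(b[100:220,290:390],(500,600),interpolation=2))
cv2.imwrite("pics/f1t.png",cv2.resize(a[200:280,330:450],(720,480),interpolation=2))
cv2.imwrite("pics/f1a.png",a)
E
```

```text
clock: 35.72
eef_pos: [0.5431, -0.0854, 0.067]
orientation: [0.711, 0.703, -0.0, -0.0]
ft_force: [1.1, -0.6, 0.2]
finger_gap: 0.0342
clock: 36.72
eef_pos: [0.3971, -0.0835, 0.1799]
orientation: [0.711, 0.703, -0.0, 0.0]
ft_force: [-0.3, -0.1, 0.5]
finger_gap: 0.034
clock: 37.05
eef_pos: [0.3327, -0.0827, 0.1801]
orientation: [0.712, 0.703, -0.0, 0.0]
ft_force: [0.2, 0.2, -0.7]
finger_gap: 0.0342
t37.05 track mm [-210.5    1.5  180.1] toolx ang 89.98 tilt [ 0.0001 -0.0002] F [ 0.24  0.25 -0.65] gap 0.0342 j1,6 [-0.24 -0.   -0.23]
```

View pics/f1s.png

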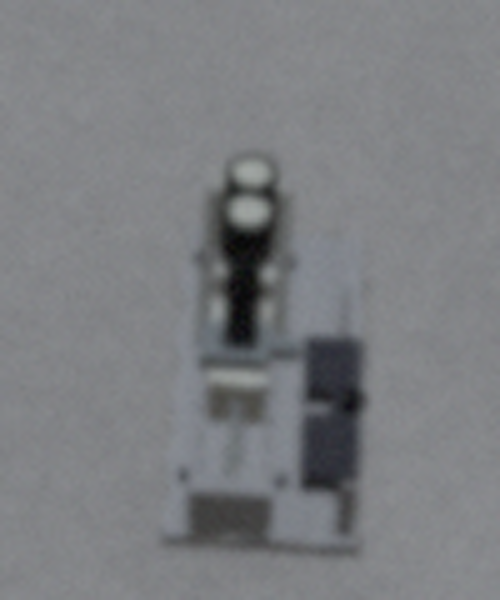

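View pics/f1t.png

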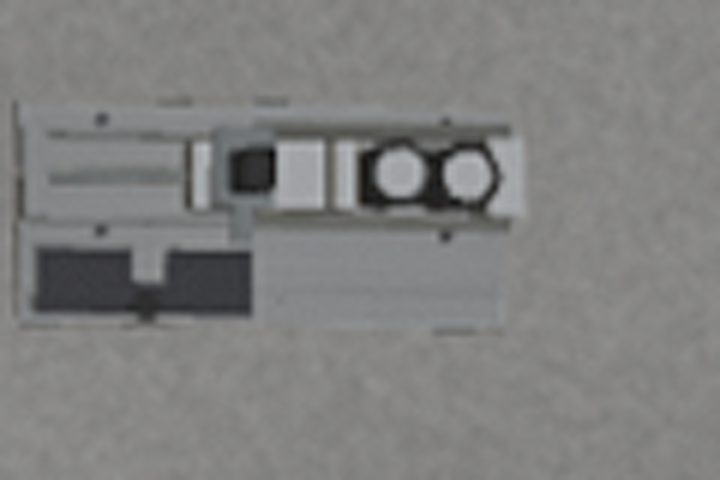

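View pics/f1a.png

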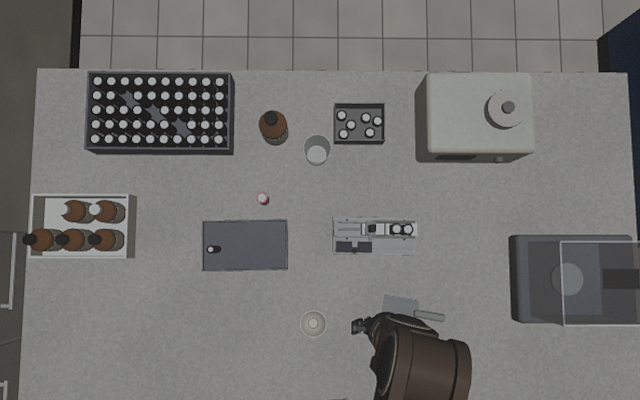

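```bash
python3 - <<'E'
from h import *
a=lambda u,v,z:np.round(trk(back("top",(330+u/6,200+v/6),z))*1000,1)
print("vials",a(400,174,.078),a(467,175,.078),"post",a(253,170,.105))
from workcell import job
print(job.finish_job())
E
```

```text
vials [ -0.3 -59.   78. ] [ -0.3 -86.6  78. ] post [ -0.7   4.9 105. ]
the job is handed in; nothing more can be done
None
```

The follower now holds both short amber vials upright against the front stop, with the post in line, and the job is handed in at about 37 s of the 72 s. The hand-in gives no verdict.

**What I did:**
- **Parking:** I drew the follower back to about 0.084 m and felt sideways in small steps. The bolt slid into the notch with under 1 N sideways. I let the notch's front wall take the spring and let go.
- **Loading:** I stood the two short vials in the track one after the other.
- **Release:** I regripped the post and took the spring load off the wall. I then brought the post in line and eased the follower forward at about 35 mm/s at most, until the vials carried the spring.

**Last checks:**

| Check | Result |
|---|---|
| Vial positions (track x, y) | (-0.3, -59.0) and (-0.3, -86.6) mm |
| Vial spacing | 27.6 mm between centres (limit 31 mm) |
| Post off the centre line | 0.7 mm by camera (limit 4 mm) |
| Slim vial and beaker | standing where they were, judged by eye in the top picture |
| Gripper | about 0.2 m clear of the track |

**Disagreement:** the follower reading was about 0.045 m from the arm when I let go. The last picture's post position gives about 0.048 m, roughly 3 mm more. Both are inside the 0.042–0.049 m limits, but the camera figure is only 1 mm from the upper one.

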